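# Make up the fixture kit and the inspection kit

### The arm

A 6-joint arm with a two-finger parallel gripper is mounted at the origin on a cart in front of the work surface, level with it; the furniture and walls round the work are solid. World frame = base frame: x ahead of the robot, y to its left, z up, the work surface at z = 0. Lengths are in mm, angles in rad, forces in N, time in s.
With the tool pointing down it reaches from about 400 to 925 mm from the base axis. Payload 3.4 kg.
Tool frame: the origin (TCP) lies on the centre line of the jaws, within the pads' length; the fingertips stand 11 mm ahead of it and the grasp point (between the pads) lies 8 mm behind it (arm.nose_length is the distance from the TCP to the fingertips, in mm); z points along the fingers, y is the line along which they close (so a half turn about z gives the same grasp; the last joint's range is limited). The gripper opens to 85 mm and grips with 20 to 120 N. Pads are 22 mm wide; open, the fingers measure 114 mm over their backs; the gripper's body (76 mm by 85 mm) begins 54 mm behind the grasp point. The pads swing forward as they close: fully open they stand 13 mm farther back than shut.
Start: joints at [-1.355, 0.307, 1.506, -0, 1.328, -0.073], TCP at [163.737, -551.2, 242.305] pointing down, gripper open.
Joint ranges: [-3.12, 3.12], [-1.05, 2.28], [0.14, 2.33], [-1.42, 4.57], [0.1, 2.73], [-2.68, 2.68]. Speed limits (rad/s): [2.57, 2.57, 3.14, 3.14, 3.14, 3.14].

### API

Orientations are given as a 3x3 rotation matrix whose columns are the frame's x, y, z axes.
In Python, from plant import arm, imaging gives the robot as it stands.
- The arm moves only by the tool servo_tool, never from a script. Its argument "commands" is a list of rows, each a list of 6 numbers: the shift along the tool's x, y, z in units of 25 mm (1.0 is 25 mm), then the turn, a rotation vector about the tool's x, y, z in units of 8 degrees (1.0 is 8 degrees). A call has 1 to 20 rows; each row shifts and turns the commanded pose from where the row before left it, along the tool's axes as they then stand; what a row does not reach is not made up. A row lasts 1/8 s, in which the tool goes at most 62.5 mm and 10.7 degrees, less where a joint would pass 70% of its speed; a pose out of reach is approached as far as the arm can. A call is refused whole if a number of a shift passes 1 or a number of a turn 1, either way. A call with a gripper value outside its range is refused whole. "gripper" is the opening in per cent of the stroke, from 0 (shut) to 100 (fully open), set as the call begins (left out, the last holds). The fingers move at their own pace and stop on an object; "newtons" is the grip in N (left out, the last holds). Time passes only in rows, so rows that do not move let the fingers close. It gives the time, the measured TCP pose, the force, the opening and the grip force at its end, in the units of the state.
- arm.sense(): the state, without advancing time (a new reading comes with each control period).
- imaging.grab_frame(name): name is "scene" or "top" or "wrist"; returns a dict with "img" (480x640x3 uint8, blue, green, red), "fx", "fy", "cx", "cy" (pixels), "dist" ([k1, k2, p1, p2, k3] as OpenCV has them; the pictures are not rectified), "R" (3x3) and "t" (3): a world point X has camera coordinates R X + t. Camera axes: x right, y down, z forward; pixel columns grow to the right and rows downward; lengths in mm; the calibration is good to about 2 mm. A picture is of the moment at which its call begins. There is no depth.
- arm.finish_job(): hands the job in; it is judged then, once.
The state is a dict: "clock": time; "joint_positions": joint angles; "qvel": joint speeds; "joint_efforts": joint torques, N m; "position": TCP position; "tool_rot": TCP orientation; "wrist_force": force on the tool from outside, world axes, zero at the start; "moment": the same for the moment, N m; "finger_gap": finger opening in mm; "gripper_force": force on a finger pad.
Only numpy, scipy, OpenCV 4.12 (cv2) and the standard library are available. Lean on these libraries where they do the work, as an engineer would, in place of code of your own. Each camera call takes 0.05 s, during which the arm holds its last target. There are 200 camera calls.

### The job

Make up the two kits from the stock that lies between the trays. Blue tray: stand the grey tin on the black disc and lay the steel block on the black bar. Orange tray: lay the red memory stick on the small black mark and the plywood plate on the large black mark, then stand the black loupe upright on the middle of the plate; centre and line up each thing on its mark, and leave the tape roll, the hex key set and the marker where they are.

Things in the scene. Friction and masses are not known exactly. Their poses are not given: they have to be found in the camera images.
- blue_tray: Shallow blue tray, fixed, 200 (x) x 130 (y) x 12 mm; floor 4 mm thick, rim 4 mm thick and 8 mm above the floor; small lip at its -x end. Origin: centre of the underside, z up. Flat black marks on the floor, at y = 0: disc, 60 mm diameter, at x = -48 mm (for the tin); bar 78 (x) x 28 (y) mm at x = +48 mm (for the steel block).
- orange_tray: Shallow orange tray, fixed, 200 (x) x 130 (y) x 12 mm; floor 4 mm thick, rim 4 mm thick and 8 mm above the floor; small lip at its -x end. Origin: centre of the underside, z up. Flat black marks on the floor, at y = 0: small bar 60 (x) x 21 (y) mm at x = -48 mm (for the memory stick); large rectangle 73 (x) x 53 (y) mm at x = +48 mm (for the plate).
- tin_can_mid (a point): Round light-grey tin with lid, standing upright, diameter 57 mm, height 49 mm, about 0.14 kg. Point at its centre, half-way up; z up.
- gauge_block_mid (a point): Ground steel set-up block with three dark holes on top, 25 mm (its x) x 75 mm (its y, its length) x 25 mm high, about 0.36 kg. Point at its centre, half-way up; z up.
- cut_plate_3_mid (a point): Plywood plate with four small holes, lying flat, 50 mm (its x) x 70 mm (its y, its length) x 12 mm thick, about 20 g. Point at its centre, half-way up; z up.
- loupe_mid (a point): Black round loupe standing upright on its skirt, diameter 40 mm, height 34 mm, about 50 g. Point at its centre, half-way up; z up.
- usb_stick_mid (a point): Red memory stick with a metal plug, lying flat, 18 mm (its x) x 57 mm (its y, its length) x 9 mm thick, about 12 g; the red body runs from y = -17 to +28 mm, the plug, 12 mm wide, from -17 to -28 mm. Point at the centre of the length, half-way up; z up.
- clear_tape_mid (a point): Bystander among the stock: grey-beige roll of tape lying flat, diameter 55 mm, 18 mm high. Point at its centre, half-way up.
- hex_keys_mid (a point): Bystander: grey folding hex key set lying flat beside the left-hand tray, 28 mm (its x) x 100 mm (its y) x 16 mm high. Point at its centre, half-way up.
- marker_blue_mid (a point): Bystander: blue marker lying flat in front of the monitor, 11 mm (its x) x 134 mm (its y) x 10 mm high. Point at its centre, half-way up.

How it is judged:
By the outcome, as a careful person would: the job done as asked, in the order asked, and still so for the second after the job is handed in, with the robot touching nothing.
It also fails if it takes over 109 s, if anything falls off the work surface, if the arm or the gripper's body presses on something with over 40 N, if the wrist force passes 120 N, or if a joint passes its speed limit or range.

## Working session

There is one attempt and no reset: what is moved stays moved. The work goes in short steps, Python scripts to look and compute and a tool call to move; the robot and the scene stay as the last step left them, time stands still between calls to the robot, and variables do not carry over. Pictures are saved under pics/ and viewed, at most 16 in all, crops included, and the job is handed in when it is done.

Besides the shell and the picture viewer there is one more tool, called after ">>>" by a JSON object that holds its "api" and its "payload". servo_tool: Moves the arm, as the interface text tells. Its arguments: {"type":"object","properties":{"commands":{"type":"array","items":{"type":"array","items":{"type":"number"}}},"gripper":{"type":"number"},"newtons":{"type":"number"}},"required":["commands"]}

```bash
ls; mkdir -p pics
python3 - <<'E'
from plant import arm, imaging
import cv2, numpy as np
for n in ("scene","top"):
    f=imaging.grab_frame(n); cv2.imwrite(f"pics/{n}0.png",f["img"])
    print(n,f["fx"],f["fy"],f["cx"],f["cy"],f["dist"],np.round(f["R"],3).tolist(),np.round(f["t"],1), np.round(-np.array(f["R"]).T@np.array(f["t"]),1))
s=arm.sense();print(s)
E
```

```text
pics
scene 618.3074589468678 618.3074589468678 311.48430332717214 244.69465509946946 [-0.21199982  0.          0.          0.          0.        ] [[-0.776, -0.63, -0.015], [-0.237, 0.313, -0.92], [0.585, -0.71, -0.392]] [470.5 115.9 967.5] [-173.1  947.4  493.3]
top 582.6824553534399 582.6824553534399 313.71991347164817 239.77412255790549 [-0.02066516  0.          0.          0.          0.        ] [[0.005, -1.0, -0.031], [-0.995, -0.002, -0.104], [0.104, 0.031, -0.994]] [ 213.7  468.9 1061.6] [ 354.9  181.3 1110.8]
{'clock': 0.1, 'joint_positions': array([-1.35551074e+00,  3.07498163e-01,  1.50751909e+00,  2.48546182e-05,
        1.32838109e+00, -7.34883768e-02]), 'qvel': array([-4.71970466e-04, -9.98437088e-04, -2.21465287e-03,  4.46919031e-05,
       -1.71537386e-03,  1.05513549e-03]), 'joint_efforts': array([ 4.77800131e-04, -4.58528745e+01, -2.52608371e+01, -1.65326505e-04,
        5.53559526e-03,  3.09590007e-05]), 'position': array([ 163.61283695, -550.62107435,  241.4820618 ]), 'tool_rot': array([[ 9.58595478e-01,  2.84771100e-01, -3.62171592e-04],
       [ 2.84771287e-01, -9.58593858e-01,  1.76915802e-03],
       [ 1.56629613e-04, -1.79904295e-03, -9.99998369e-01]]), 'wrist_force': array([ 0.08385925, -0.46909067,  0.05909711]), 'moment': array([ 0.01385756,  0.0068635 , -0.00830415]), 'gripper_force': 0.0, 'finger_gap': 85.01077838472122}
```

View pics/top0.png

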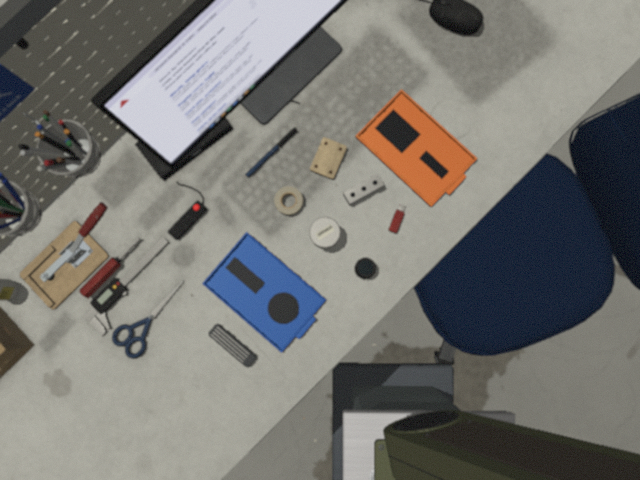

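View pics/scene0.png

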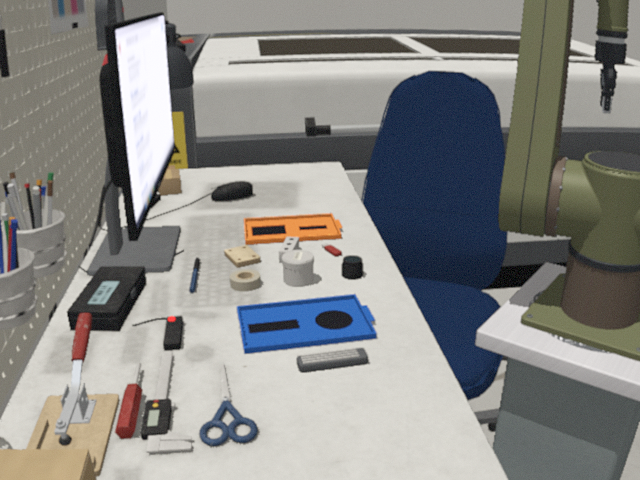

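The top view shows the blue tray near (265,292) with its disc at (283,308) and bar at (245,275). The orange tray is near (417,148), with marks at (398,130) and (434,164). The stock is the tin (325,233), block (364,191), plate (329,158), stick (397,219) and loupe (365,268). In the scene view the same things are the tin (298,268), loupe (352,267), block (290,245), plate (241,256) and stick (332,250).

```bash
cat > h.py <<'E'
from plant import arm, imaging
import cv2, numpy as np
def ray(f,uv):
    K=np.array([[f["fx"],0,f["cx"]],[0,f["fy"],f["cy"]],[0,0,1]])
    n=cv2.undistortPoints(np.array(uv,float).reshape(-1,1,2),K,np.array(f["dist"],float)).reshape(-1,2)
    R=np.array(f["R"]);C=-R.T@np.array(f["t"])
    return C,np.c_[n,np.ones(len(n))]@R
def at_z(f,uv,z):
    C,d=ray(f,uv); return C+d*((z-C[2])/d[:,2])[:,None]
def tri(fs,uvs):
    A=np.zeros((3,3));b=np.zeros(3);L=[]
    for f,uv in zip(fs,uvs):
        C,d=ray(f,[uv]);d=d[0]/np.linalg.norm(d[0]);P=np.eye(3)-np.outer(d,d);A+=P;b+=P@C;L.append((P,C))
    X=np.linalg.solve(A,b); return X,max(np.linalg.norm(P@(X-C)) for P,C in L)
def proj(f,X):
    K=np.array([[f["fx"],0,f["cx"]],[0,f["fy"],f["cy"]],[0,0,1]])
    return cv2.projectPoints(np.array(X,float).reshape(-1,3),cv2.Rodrigues(np.array(f["R"],float))[0],np.array(f["t"],float),K,np.array(f["dist"],float))[0].reshape(-1,2)
def blobs(mask,amin=60):
    return sorted([c for c in cv2.findContours(mask.astype(np.uint8)*255,cv2.RETR_EXTERNAL,cv2.CHAIN_APPROX_NONE)[0] if cv2.contourArea(c)>amin],key=cv2.contourArea,reverse=True)
E
python3 - <<'E'
from h import *
f=imaging.grab_frame("top");g=imaging.grab_frame("scene")
hsv=cv2.cvtColor(f["img"],cv2.COLOR_BGR2HSV)
H,S,V=[hsv[...,i].astype(int) for i in range(3)]
blue=blobs((abs(H-110)<12)&(S>130)&(V>90),2000); org=blobs((abs(H-10)<8)&(S>150)&(V>120),2000)
for n,cs in(("blue",blue),("org",org)):
    c=cs[0]; m=np.zeros(V.shape,np.uint8);cv2.drawContours(m,[c],-1,255,-1)
    print(n,np.round(cv2.minAreaRect(c),1) if 0 else cv2.minAreaRect(c))
    for k in blobs((cv2.erode(m,np.ones((5,5)))>0)&(V<70),60):
        P=at_z(f,k.reshape(-1,2),4)[:,:2].astype(np.float32); print("  mark",cv2.minAreaRect(P),np.round(P.mean(0),1))
obj={"tin":(325,233,298,262,45),"block":(364,191,290,243,25),"plate":(329,158,241,255,12),"stick":(397,219,332,250,9),"loupe":(365,268,352,264,30),"tape":(289,200,245,276,18),"hex":(233,345,333,359,16)}
for n,(a,b,c,d,z) in obj.items():
    X,e=tri([f,g],[(a,b),(c,d)]); print(n,np.round(X),round(e,1),"at z",np.round(at_z(f,[(a,b)],z)[0]))
E
```

```text
blue ((266.0851745605469, 293.1644592285156), (108.36327362060547, 67.83885192871094), 40.815086364746094)
  mark ((340.87664794921875, 273.5606689453125), (52.64576721191406, 53.122066497802734), 0.36663347482681274) [341.2 273.2]
  mark ((402.76025390625, 346.6413269042969), (73.6531982421875, 23.282054901123047), 49.824378967285156) [402.9 347. ]
org ((417.5926818847656, 148.8449249267578), (107.8155517578125, 65.74427795410156), 42.954593658447266)
  mark ((683.2622680664062, 54.50489807128906), (67.84520721435547, 48.24283981323242), 45.55022048950195) [683.5  54.4]
  mark ((617.046142578125, -14.212667465209961), (54.84531021118164, 16.27426528930664), 46.963558197021484) [617.  -14.6]
tin [480. 194.  35.] 0.6 at z [479. 194.  45.]
block [561. 121.  27.] 0.1 at z [561. 121.  25.]
plate [630. 188.   6.] 0.5 at z [628. 187.  12.]
stick [510.  56.   3.] 1.3 at z [510.  58.   9.]
loupe [415. 119.  22.] 0.7 at z [416. 120.  30.]
tape [545. 263.  15.] 0.6 at z [545. 263.  18.]
hex [270. 366.   7.] 0.8 at z [272. 365.  16.]
```

Run:
```python
from h import *
f=imaging.grab_frame("wrist");s=arm.sense()
R=np.array(f["R"]);C=-R.T@np.array(f["t"]);T=s["tool_rot"]
print(f["fx"],f["cx"],f["cy"],f["dist"],"cam in tool",np.round(T.T@(C-s["position"]),1));print(np.round(T.T@R.T,3))
```

```text
345.4554114887786 313.78431414849956 239.95766700170086 [-0.05504773  0.          0.          0.          0.        ] cam in tool [  67.5   -1.1 -132.2]
[[-0.001 -0.963 -0.271]
 [ 1.    -0.001  0.   ]
 [-0.001 -0.271  0.963]]
```

```bash
cat >> h.py <<'E'
def go(p,yaw=None):
    "print tool-frame shift (units of 25 mm) to p and turn about tool z (units of 8 deg) to tool-x heading yaw (deg, mod 180)"
    s=arm.sense();T=s["tool_rot"];d=T.T@(np.array(p,float)-s["position"])/25
    h=np.degrees(np.arctan2(T[1,0],T[0,0]))
    o="pos %s head %.2f tilt %.3f %.3f shift %s rows>=%d"%(np.round(s["position"],1),h,T[0,2],T[1,2],np.round(d,3),np.ceil(abs(d).max()))
    if yaw is not None:
        e=-((yaw-h+90)%180-90); o+=" turn %.3f (j6 %.2f->%.2f) or %.3f"%(e/8,s["joint_positions"][5],s["joint_positions"][5]+np.radians(e),(e-np.sign(e)*180)/8)
    print(o," t=%.2f"%s["clock"])
E
python3 -c "
from h import *
go((163.6,-550.6,380));go((440,80,340),45)"
```

```text
pos [ 163.7 -550.9  241.9] head 16.55 tilt -0.000 0.001 shift [ 1.000e-03 -1.800e-02 -5.526e+00] rows>=6  t=0.25
pos [ 163.7 -550.9  241.9] head 16.55 tilt -0.000 0.001 shift [ 17.783 -21.047  -3.904] rows>=22 turn -3.557 (j6 -0.07->-0.57) or 18.943  t=0.25
```

>>> {"api": "servo_tool", "payload": {"commands": [[0,0,-1,0,0,0],[0,0,-1,0,0,0],[0,0,-1,0,0,0],[0,0,-1,0,0,0],[0.81,-0.957,0,0,0,0],[0.81,-0.957,0,0,0,0],[0.81,-0.957,0,0,0,0],[0.81,-0.957,0,0,0,0],[0.81,-0.957,0,0,0,0],[0.81,-0.957,0,0,0,0],[0.81,-0.957,0,0,0,0],[0.81,-0.957,0,0,0,0],[0.81,-0.957,0,0,0,0],[0.81,-0.957,0,0,0,0],[0.81,-0.957,0,0,0,0],[0.81,-0.957,0,0,0,0],[0.81,-0.957,0,0,0,0],[0.81,-0.957,0,0,0,0],[0.81,-0.957,0,0,0,0],[0.81,-0.957,0,0,0,0]]}}

```text
clock: 2.75
position: [365.5, -91.0, 342.3]
tool_rot: [[0.959, 0.285, 0.0], [0.285, -0.959, -0.0], [0.0, 0.0, -1.0]]
wrist_force: [0.3, -1.2, -0.0]
finger_gap: 85.4
gripper_force: 0.0
```

>>> {"api": "servo_tool", "payload": {"commands": [[0.81,-0.957,0,0,0,0],[0.81,-0.957,0,0,0,0],[0.81,-0.957,0,0,0,0],[0.81,-0.957,0,0,0,0],[0.81,-0.957,0,0,0,0],[0.81,-0.957,0,0,0,0],[0,0,0,0,0,0],[0,0,0,0,0,0]]}}

```text
clock: 3.75
position: [440.4, 79.9, 342.1]
tool_rot: [[0.958, 0.285, -0.001], [0.285, -0.958, -0.001], [-0.001, 0.0, -1.0]]
wrist_force: [-0.1, -0.1, 0.0]
finger_gap: 85.6
gripper_force: 0.0
```

```bash
python3 -c "
from h import *
import pickle
f=imaging.grab_frame('wrist');pickle.dump(f,open('w1.pkl','wb'));cv2.imwrite('pics/w1.png',f['img'])
go((560,150,255),45)"
```

```text
pos [440.4  79.6 342.2] head 16.53 tilt -0.001 -0.001 shift [ 5.39  -1.338  3.483] rows>=6 turn -3.559 (j6 1.37->0.87) or 18.941  t=3.80
```

View pics/w1.png

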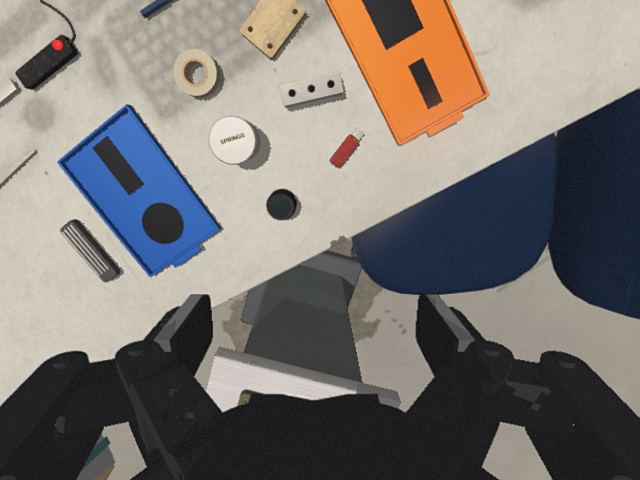

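Wrist view 1 shows the disc (162,223), bar (119,165), small mark (425,84), big mark (393,20), tin (233,140), block (312,90), plate (274,27), stick (347,149) and loupe (282,204). Next is a second viewpoint further ahead and lower.

>>> {"api": "servo_tool", "payload": {"commands": [[0.8,0.2,0.5,0,0,0],[0.8,0.2,0.5,0,0,0],[0.8,0.2,0.5,0,0,0],[0.8,0.2,0.5,0,0,0],[0,0,0,0,0,0],[0,0,0,0,0,0]]}}

```text
clock: 4.55
position: [522.4, 83.1, 292.6]
tool_rot: [[0.959, 0.284, -0.001], [0.284, -0.959, -0.0], [-0.001, -0.0, -1.0]]
wrist_force: [0.9, -0.5, 0.2]
finger_gap: 85.2
gripper_force: 0.0
```

```bash
python3 -c "
from h import *
import pickle
f=imaging.grab_frame('wrist');pickle.dump(f,open('w2.pkl','wb'));cv2.imwrite('pics/w2.png',f['img'])
go((560,150,255),45)"
```

```text
pos [522.5  83.3 292.9] head 16.51 tilt 0.000 -0.000 shift [ 2.196 -2.13   1.516] rows>=3 turn -3.562 (j6 1.36->0.86) or 18.938  t=4.60
```

View pics/w2.png

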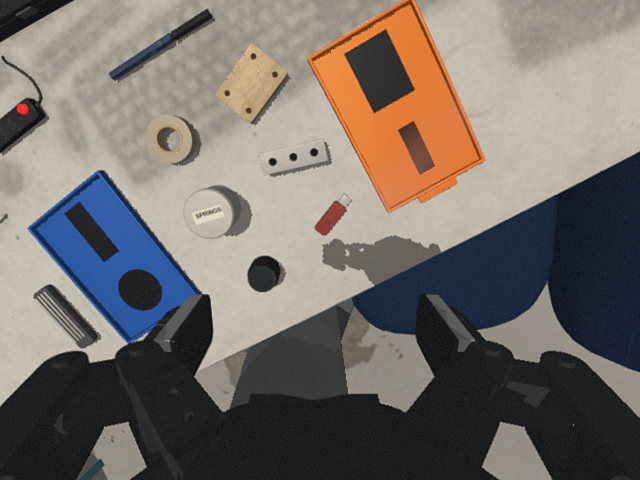

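View 2 shows every item clear of the gripper: tin lid (209,212), block holes (272,161), (293,157), (314,152), plate (252,83), stick (333,214), loupe (263,273), disc (140,290), bar (92,232), big mark (379,70) and small mark (416,146).

```bash
cat > m.py <<'E'
from h import *
import pickle
F=[pickle.load(open(f'w{i}.pkl','rb')) for i in(1,2)]
def roi(m,c,r):
    o=np.zeros(m.shape,bool);y,x=int(c[1]),int(c[0]);s=np.s_[max(0,y-r):y+r,max(0,x-r):x+r];o[s]=m[s];return o
def cen(c): m=cv2.moments(c);return np.array([m['m10'],m['m01']])/m['m00']
D=[]
for f in F:
    hsv=cv2.cvtColor(f["img"],cv2.COLOR_BGR2HSV).astype(int);D.append((hsv[...,0],hsv[...,1],hsv[...,2]))
def show(n,c1,c2,r,fn,amin,z):
    out=[]
    for f,d,c in zip(F,D,(c1,c2)):
        k=blobs(roi(fn(*d),c,r),amin) if c is not None else []
        out.append(k)
        for q in k[:4]:
            P=at_z(f,q.reshape(-1,2),z)[:,:2].astype(np.float32);(a,b,an)=cv2.minAreaRect(P)
            cc=at_z(f,[cen(q)],z)[0,:2]
            print(n,"px",np.round(cen(q),1),"cen",np.round(cc,1),"rect",np.round(a,1),np.round(b,1),round(an,1))
    if all(out):
        for q in out[0][:4]:
            best=min((tri(F,[cen(q),cen(w)])for w in out[1][:4]),key=lambda t:t[1]+abs(t[0][2]-z)*.05)
            print("   tri",np.round(best[0],1),round(best[1],2))
dark=lambda h,s,v:v<75
show("disc",(162,223),(140,290),30,dark,300,4)
show("bar",(119,165),(92,232),36,dark,300,4)
show("small",(425,84),(416,146),36,lambda h,s,v:v<105,200,4)
show("big",(393,20),(379,70),50,dark,300,4)
show("block",(312,90),(293,157),32,lambda h,s,v:v<80,10,25)
show("plate",(274,27),(252,83),36,lambda h,s,v:v<105,8,12)
show("stick",(347,149),(333,214),28,lambda h,s,v:(s>110)&((h<12)|(h>168)),60,9)
show("loupe",(282,204),(263,273),24,lambda h,s,v:v<60,60,30)
show("tin",(233,140),(209,212),36,lambda h,s,v:(v>205)&(s<60),100,49)
E
python3 m.py
python3 - <<'E'
import pickle,cv2,numpy as np
f=pickle.load(open('w2.pkl','rb'))['img']
c=cv2.resize(f[130:310,170:370],None,fx=4,fy=3.3333*1.0,interpolation=cv2.INTER_CUBIC) if 0 else cv2.resize(f[130:280,170:370],None,fx=4,fy=4,interpolation=cv2.INTER_CUBIC)
cv2.imwrite('pics/crop2.png',c)
E
```

```text
disc px [162.4 222.8] cen [341.1 273.5] rect [340.7 273.7] [57.8 56.7] 38.1
disc px [139.8 289.4] cen [341.  273.5] rect [340.4 273.4] [56.8 58.3] 16.8
   tri [341.3 273.3   4.5] 0.02
bar px [117.7 165.3] cen [403.  347.4] rect [402.4 346.7] [77.1 26.8] 50.3
bar px [ 91.1 231.5] cen [402.8 347.5] rect [402.2 347.1] [77.2 27.3] 49.9
   tri [403.1 347.    4.8] 0.04
small px [425.   82.8] cen [617.4 -14.9] rect [617.  -15.4] [58.5 19.9] 45.8
small px [409.3 133.7] cen [629.4  -1.6] rect [628.5  -3.3] [25.3 19.5] 46.7
   tri [639.1 -31.3 -89.1] 6.26
big px [393.2  19.2] cen [675.   48.5] rect [680.8  51. ] [63.4 51.7] 46.1
big px [379.3  71. ] cen [684.   54.5] rect [683.4  54.1] [71.7 51.2] 46.2
   tri [700.6  43.5 -67.3] 2.8
block px [311.1  88.1] cen [566.1 121.2] rect [566.2 121.2] [6.7 6.8] 59.9
block px [330.5  83.8] cen [577.5 100.1] rect [577.3  99.9] [6.9 6.1] 17.1
block px [291.5  92.6] cen [554.3 142.5] rect [553.9 142.4] [6.9 6.1] 15.8
block px [313.8 152. ] cen [577.5 100.1] rect [577.5  99.9] [6.6 6.8] 16.5
block px [293.  156.6] cen [565.9 121.3] rect [566.1 121.3] [7.1 7.
[... 973 characters left out ...]
  43.5] 68.6
stick px [329.9 218. ] cen [506.9  58.6] rect [506.6  58.7] [17.1 43.3] 68.6
   tri [506.6  58.3   7.3] 0.17
loupe px [281.6 204.1] cen [419.2 117.8] rect [418.9 117.5] [36.6 38.4] 60.9
loupe px [263.7 273.2] cen [422.3 118.2] rect [421.8 118.5] [46.3 37.3] 1.8
   tri [416.6 118.5  16.4] 0.17
tin px [231.5 139.5] cen [481.1 194.7] rect [480.8 194.7] [52. 54.] 16.2
tin px [216.7 153. ] cen [460.8 208.4] rect [476.6 193.6] [76.9 87.2] 14.6
tin px [257.2 115.4] cen [516.2 172. ] rect [509.7 174.8] [37.2 34. ] 14.8
tin px [208.  215.6] cen [478.9 194. ] rect [480.5 194.6] [14.7 34.6] 33.0
   tri [481.6 192.2  58.1] 0.43
   tri [452.4 223.2 -39.8] 7.56
   tri [514.3 157.  175.8] 6.42
```

View pics/crop2.png

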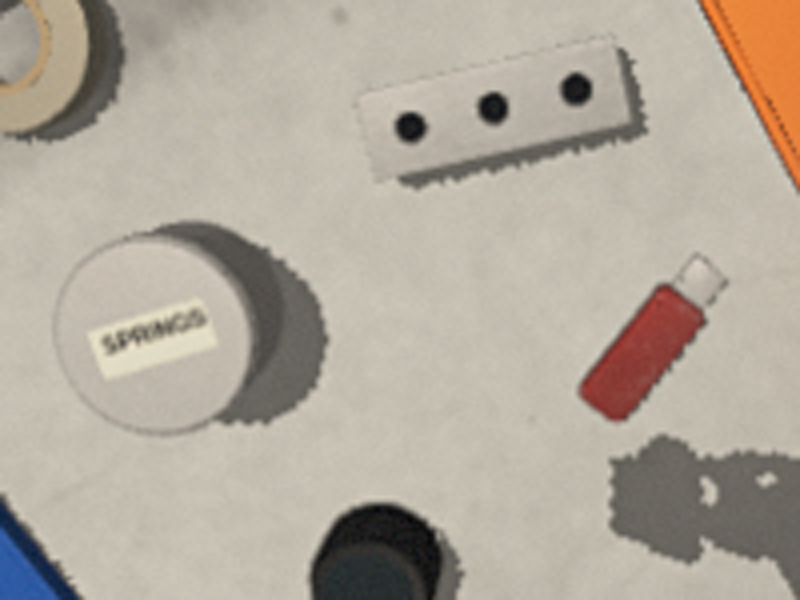

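```bash
python3 -c "
from h import *
print(arm.nose_length)
import pickle
f=pickle.load(open('w2.pkl','rb'));print(at_z(f,[(208.2,213.7)],49))
go((480.8,194.6,120),50.1)"
```

```text
11.0
[[481.13499158 194.19573411  49.        ]]
pos [522.5  83.3 292.9] head 16.51 tilt 0.000 -0.000 shift [-0.335 -4.741  6.916] rows>=7 turn -4.199 (j6 1.36->0.77) or 18.301  t=4.60
```

>>> {"api": "servo_tool", "payload": {"commands": [[-0.067,-0.948,0.5,0,0,0],[-0.067,-0.948,0.5,0,0,0],[-0.067,-0.948,0.5,0,0,0],[-0.067,-0.948,0.5,0,0,0],[-0.067,-0.948,0.5,0,0,0],[0,0,0.88,0,0,-0.84],[0,0,0.88,0,0,-0.84],[0,0,0.88,0,0,-0.84],[0,0,0.88,0,0,-0.84],[0,0,0.9,0,0,-0.84],[0,0,0,0,0,0]]}}

```text
clock: 5.98
position: [479.9, 194.5, 118.8]
tool_rot: [[0.642, 0.767, -0.003], [0.767, -0.642, -0.001], [-0.002, -0.002, -1.0]]
wrist_force: [-0.4, 0.4, -0.5]
finger_gap: 85.4
gripper_force: 0.0
```

```bash
python3 -c "
from h import *
f=imaging.grab_frame('wrist');cv2.imwrite('pics/w3.png',f['img'])
go((480.9,194.4,26),50.1)"
```

```text
pos [480.9 194.8 119.7] head 50.02 tilt -0.001 -0.000 shift [-0.011  0.013  3.749] rows>=4 turn -0.010 (j6 1.00->1.00) or 22.490  t=6.03
```

View pics/w3.png

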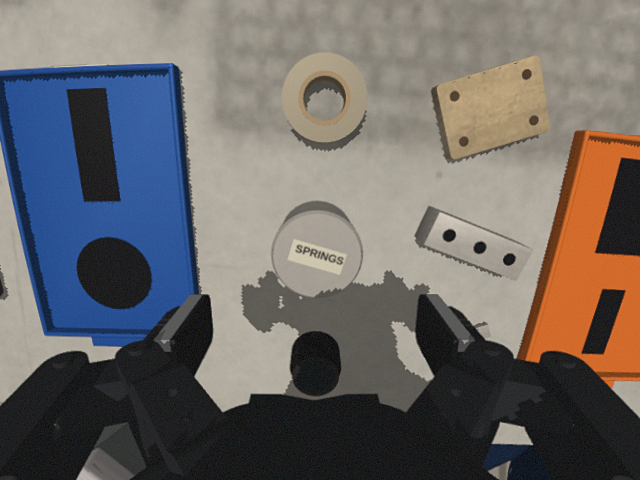

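View 3 shows the tin lid centred at (317,253), midway between the fingers, with nothing in the way. I'll go down and grip it.

>>> {"api": "servo_tool", "payload": {"commands": [[0,0,1,0,0,0],[0,0,1,0,0,0],[0,0,1,0,0,0],[0,0,0.5,0,0,0],[0,0,0.25,0,0,0],[0,0,0,0,0,0]]}}

```text
clock: 6.78
position: [481.9, 195.2, 26.0]
tool_rot: [[0.641, 0.767, 0.001], [0.767, -0.641, 0.0], [0.001, 0.0, -1.0]]
wrist_force: [-0.2, -0.5, 0.2]
finger_gap: 85.4
gripper_force: 0.0
```

>>> {"api": "servo_tool", "payload": {"commands": [[0,0,0,0,0,0],[0,0,0,0,0,0],[0,0,0,0,0,0],[0,0,0,0,0,0],[0,0,0,0,0,0]], "gripper": 40, "newtons": 40}}

```text
clock: 7.4
position: [482.1, 195.2, 26.5]
tool_rot: [[0.641, 0.768, 0.002], [0.768, -0.641, 0.0], [0.001, 0.001, -1.0]]
wrist_force: [-0.1, 0.3, 6.2]
finger_gap: 56.4
gripper_force: 42.1
```

```bash
python3 -c "
from h import *
s=arm.sense();print(s['finger_gap'],s['gripper_force'],s['wrist_force'])
go((341.2,273.5,31),50.1)"
```

```text
56.41380228925099 42.08169221878052 [-0.07865503  0.31234675  6.16454533]
pos [482.1 195.2  26.5] head 50.14 tilt 0.002 0.000 shift [-1.207 -6.332 -0.188] rows>=7 turn 0.005 (j6 1.00->1.00) or -22.495  t=7.40
```

>>> {"api": "servo_tool", "payload": {"commands": [[0,0,-0.6,0,0,0],[0,0,-0.8,0,0,0],[-0.164,-0.905,0,0,0,0],[-0.164,-0.905,0,0,0,0],[-0.164,-0.905,0,0,0,0],[-0.164,-0.905,0,0,0,0],[-0.164,-0.905,0,0,0,0],[-0.164,-0.905,0,0,0,0],[-0.164,-0.905,0,0,0,0],[0,0,0.5,0,0,0],[0,0,0,0,0,0],[0,0,0,0,0,0]]}}

```text
clock: 8.9
position: [341.8, 274.4, 47.7]
tool_rot: [[0.641, 0.768, -0.0], [0.768, -0.641, -0.0], [-0.001, -0.0, -1.0]]
wrist_force: [-0.1, 0.7, -1.3]
finger_gap: 56.6
gripper_force: 42.9
```

```bash
python3 -c "
from h import *
s=arm.sense();print(s['finger_gap'],s['gripper_force'],s['wrist_force'])
go((342.1,274.6,31),50.1)
f=imaging.grab_frame('wrist');cv2.imwrite('pics/w4.png',f['img'])
import pickle;pickle.dump(f,open('w4.pkl','wb'))"
```

```text
56.59460498391796 42.916563749313354 [-0.09283292  0.74845637 -1.27420844]
pos [341.8 274.4  47.7] head 50.13 tilt -0.000 -0.000 shift [0.015 0.004 0.668] rows>=1 turn 0.004 (j6 1.28->1.28) or -22.496  t=8.90
```

View pics/w4.png

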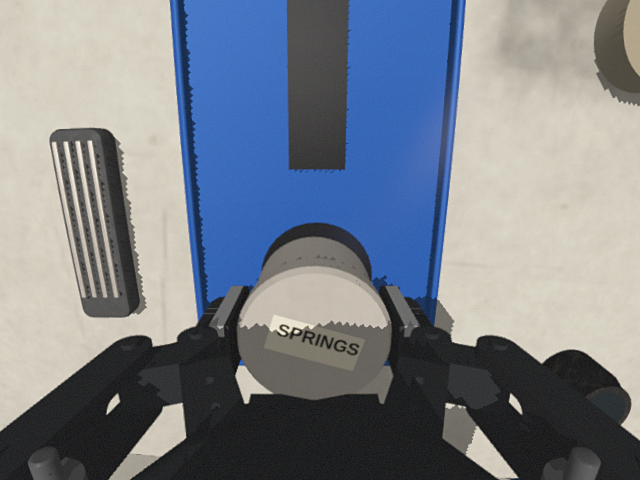

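The tin is held level just above the disc, in line with the bar (column 317), and the black arc of the disc shows at row 223. I'll check the lid's offset from the TCP by calculation before lowering.

Run:
```python
from h import *
import pickle
f=pickle.load(open('w4.pkl','rb'))
from scipy.optimize import least_squares
th=np.linspace(0,2*np.pi,400)
for d in (-3,-1.4,0,1.4):
    T=np.array([.641,.768]);c=np.array([341.8,274.4])+d*T
    P=proj(f,np.c_[c+28.5*np.c_[np.cos(th),np.sin(th)],np.full(400,70.2)])
    B=proj(f,np.c_[np.array([341.1,273.5])+30*np.c_[np.cos(th),np.sin(th)],np.full(400,4)])
    Q=proj(f,np.c_[c+28.5*np.c_[np.cos(th),np.sin(th)],np.full(400,21.2)])
    print(d,"lid rows",P[:,1].min().round(1),P[:,1].max().round(1),"cols",P[:,0].min().round(),P[:,0].max().round(),"disc top",B[:,1].min().round(1),"bottom arc",Q[:,1].min().round(1))
g=cv2.cvtColor(f['img'],cv2.COLOR_BGR2GRAY).astype(int); print(g[215:275:1,317])
```

```text
-3 lid rows 273.3 409.8 cols 239.0 396.0 disc top 220.9 bottom arc 235.7
-1.4 lid rows 268.8 406.4 cols 239.0 396.0 disc top 220.9 bottom arc 232.5
0 lid rows 264.9 403.5 cols 239.0 396.0 disc top 220.9 bottom arc 229.6
1.4 lid rows 261.0 400.6 cols 239.0 397.0 disc top 220.9 bottom arc 226.7
[ 94  93  93  96  97  91  92  73  44  43  42  45  42  43  46  42  39  41
  43  46  37  54 102 120 119 118 120 119 118 119 120 117 122 120 120 118
 121 120 119 116 107  95  95 110 118 118 119 115 118 115 124 157 177 178
 174 178 176 174 181 189]
```

>>> {"api": "servo_tool", "payload": {"commands": [[-0.02,0,0.3,0,0,0],[0,0,0.25,0,0,0],[0,0,0.1,0,0,0],[0,0,0.02,0,0,0],[0,0,0,0,0,0]]}}

```text
clock: 9.57
position: [341.2, 274.1, 31.3]
tool_rot: [[0.641, 0.768, 0.0], [0.768, -0.641, 0.0], [0.0, -0.0, -1.0]]
wrist_force: [-0.0, -0.4, -1.3]
finger_gap: 56.5
gripper_force: 42.9
```

>>> {"api": "servo_tool", "payload": {"commands": [[0,0,0,0,0,0],[0,0,0,0,0,0],[0,0,0,0,0,0]], "gripper": 85}}

```text
clock: 9.95
position: [341.3, 274.2, 31.5]
tool_rot: [[0.641, 0.768, 0.0], [0.768, -0.641, 0.0], [0.0, 0.0, -1.0]]
wrist_force: [-0.3, 0.1, -0.8]
finger_gap: 73.1
gripper_force: 0.0
```

>>> {"api": "servo_tool", "payload": {"commands": [[0,0,-0.4,0,0,0],[0,0,-1,0,0,0],[0,0,-1,0,0,0],[0,0,-1,0,0,0]]}}

```text
clock: 10.45
position: [341.1, 274.1, 117.7]
tool_rot: [[0.641, 0.768, 0.0], [0.768, -0.641, 0.0], [0.0, 0.0, -1.0]]
wrist_force: [0.2, -0.3, -0.5]
finger_gap: 72.6
gripper_force: 0.0
```

```bash
python3 -c "
from h import *
f=imaging.grab_frame('top');cv2.imwrite('pics/top2.png',f['img'])
go((565.9,121.3,117),118.6)"
```

```text
pos [342.8 275.2 120.4] head 50.15 tilt 0.005 0.003 shift [ 0.991 10.797  0.16 ] rows>=11 turn -8.556 (j6 1.28->0.08) or 13.944  t=10.50
```

>>> {"api": "servo_tool", "payload": {"commands": [[0.093,0.983,0,0,0,0],[0.093,0.983,0,0,0,0],[0.093,0.983,0,0,0,0],[0.093,0.983,0,0,0,0],[0.093,0.983,0,0,0,0],[0.093,0.983,0,0,0,0],[0.093,0.983,0,0,0,0],[0.093,0.983,0,0,0,0],[0.093,0.983,0,0,0,0],[0.093,0.983,0,0,0,0],[0.093,0.983,0,0,0,0],[0,0,0.2,0,0,-0.95],[0,0,0.2,0,0,-0.95],[0,0,0.2,0,0,-0.95],[0,0,0.2,0,0,-0.95],[0,0,0.2,0,0,-0.95],[0,0,0.2,0,0,-0.95],[0,0,0.2,0,0,-0.95],[0,0,0.2,0,0,-0.95],[0,0,0.2,0,0,-0.95]], "gripper": 60}}

```text
clock: 13.0
position: [565.9, 120.1, 71.0]
tool_rot: [[-0.482, 0.876, -0.0], [0.876, 0.482, -0.0], [0.0, -0.0, -1.0]]
wrist_force: [0.4, -0.8, -0.0]
finger_gap: 51.3
gripper_force: 0.0
```

>>> {"api": "servo_tool", "payload": {"commands": [[0,0,0,0,0,0],[0,0,0,0,0,0]]}}

```text
clock: 13.25
position: [565.6, 120.3, 71.3]
tool_rot: [[-0.476, 0.88, 0.0], [0.88, 0.476, 0.0], [-0.0, 0.0, -1.0]]
wrist_force: [0.3, -0.4, -0.0]
finger_gap: 51.2
gripper_force: 0.0
```

```bash
python3 -c "
from h import *
go((565.9,121.3,14.5),118.6)
f=imaging.grab_frame('wrist')
h=cv2.cvtColor(f['img'],cv2.COLOR_BGR2HSV)[...,2]
P=proj(f,[[554.3,142.6,25],[565.9,121.3,25],[577.5,100.1,25]]);print(P.round(1))
m=np.zeros(h.shape,bool)
for p in P: m[max(0,int(p[1])-14):int(p[1])+14,int(p[0])-14:int(p[0])+14]=1
for k in blobs((h<80)&m,20):
  q=cv2.moments(k);c=(q['m10']/q['m00'],q['m01']/q['m00']);print(np.round(c,1),at_z(f,[c],25).round(1))
"
```

```text
pos [565.6 120.3  71.3] head 118.41 tilt 0.000 0.000 shift [0.029 0.031 2.273] rows>=3 turn -0.023 (j6 -0.36->-0.36) or 22.477  t=13.25
[[316.9 229.8]
 [316.9 272.5]
 [317.1 312. ]]
[317.4 312. ] [[577.7 100.2  25. ]]
[316.8 230.2] [[554.3 142.4  25. ]]
[317.2 273.1] [[566.2 121.   25. ]]
```

>>> {"api": "servo_tool", "payload": {"commands": [[0.03,0.03,0.8,0,0,-0.023],[0,0,0.8,0,0,0],[0,0,0.47,0,0,0],[0,0,0.2,0,0,0],[0,0,0,0,0,0],[0,0,0,0,0,0]]}}

```text
clock: 14.05
position: [565.9, 121.6, 15.1]
tool_rot: [[-0.481, 0.877, 0.001], [0.877, 0.481, 0.0], [-0.0, 0.001, -1.0]]
wrist_force: [-0.1, 0.1, -0.5]
finger_gap: 51.3
gripper_force: 0.0
```

>>> {"api": "servo_tool", "payload": {"commands": [[0,0,0,0,0,0],[0,0,0,0,0,0],[0,0,0,0,0,0],[0,0,0,0,0,0],[0,0,0,0,0,0]], "gripper": 15, "newtons": 60}}

```text
clock: 14.68
position: [566.1, 121.7, 15.4]
tool_rot: [[-0.481, 0.877, 0.002], [0.877, 0.481, 0.0], [-0.001, 0.002, -1.0]]
wrist_force: [-0.0, 0.1, 5.5]
finger_gap: 23.5
gripper_force: 60.3
```

```bash
python3 -c "
from h import *
s=arm.sense();print(s['finger_gap'],s['gripper_force'],s['wrist_force'])
go((402.9,347.2,19),50.1)"
```

```text
23.50001842880545 60.34329414367676 [-0.02507214  0.12465244  5.45055197]
pos [566.1 121.7  15.4] head 118.73 tilt 0.002 0.000 shift [11.048 -1.389 -0.153] rows>=12 turn 8.579 (j6 -0.36->0.84) or -13.921  t=14.68
```

>>> {"api": "servo_tool", "payload": {"commands": [[0,0,-0.6,0,0,0],[0,0,-0.8,0,0,0],[0,0,-0.9,0,0,0],[0,0,-0.9,0,0,0],[0.92,-0.116,0,0,0,0],[0.92,-0.116,0,0,0,0],[0.92,-0.116,0,0,0,0],[0.92,-0.116,0,0,0,0],[0.92,-0.116,0,0,0,0],[0.92,-0.116,0,0,0,0],[0.92,-0.116,0,0,0,0],[0.92,-0.116,0,0,0,0],[0.92,-0.116,0,0,0,0],[0.92,-0.116,0,0,0,0],[0.92,-0.116,0,0,0,0],[0.92,-0.116,0,0,0,0]]}}

```text
clock: 16.68
position: [399.0, 347.3, 93.3]
tool_rot: [[-0.482, 0.876, -0.003], [0.876, 0.482, -0.002], [-0.0, -0.004, -1.0]]
wrist_force: [0.5, -0.0, -3.6]
finger_gap: 24.0
gripper_force: 59.5
```

>>> {"api": "servo_tool", "payload": {"commands": [[0,0,0,0,0,0.953],[0,0,0,0,0,0.953],[0,0,0,0,0,0.953],[0,0,0,0,0,0.953],[0,0,0,0,0,0.953],[0,0,0.2,0,0,0.953],[0,0,0.2,0,0,0.953],[0,0,0.2,0,0,0.953],[0,0,0.2,0,0,0.953],[0,0,0.5,0,0,0],[0,0,0.4,0,0,0],[0,0,0,0,0,0],[0,0,0,0,0,0]]}}

```text
clock: 18.3
position: [402.2, 346.9, 51.9]
tool_rot: [[0.641, 0.768, -0.0], [0.768, -0.641, -0.0], [-0.0, -0.0, -1.0]]
wrist_force: [0.9, -0.4, -3.3]
finger_gap: 23.5
gripper_force: 59.3
```

```bash
cat > seen.py <<'E'
from m import *
E
python3 - <<'E'
from h import *
s=arm.sense();print(s['finger_gap'],s['gripper_force'],s['wrist_force'])
go((403.15,347.5,19.6),50.1)
f=imaging.grab_frame('wrist');cv2.imwrite('pics/w5.png',f['img'])
import pickle;pickle.dump(f,open('w5.pkl','wb'))
E
```

```text
23.4924908378836 59.291861057281494 [ 0.94748404 -0.35316637 -3.3178522 ]
pos [402.2 346.9  51.9] head 50.15 tilt -0.000 -0.000 shift [0.044 0.014 1.292] rows>=2 turn 0.006 (j6 1.33->1.33) or -22.494  t=18.30
```

View pics/w5.png

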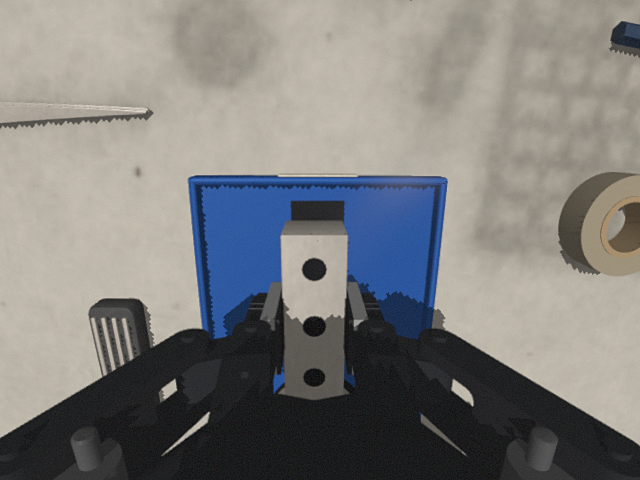

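The block hangs over the bar, with holes at (314,269), (314,326), (314,377). The bar's far end shows at rows 201-222, columns 291-344. I'll work out the offset.

Run:
```python
from h import *
import pickle
f=pickle.load(open('w5.pkl','rb'))
h=cv2.cvtColor(f['img'],cv2.COLOR_BGR2HSV)[...,2]
t=np.radians(50.13);u=np.array([np.cos(t),np.sin(t)]);v=np.array([u[1],-u[0]])
tcp=np.array([402.2,346.9])
for p in ((314,269),(314,326),(314,377)):
  m=np.zeros(h.shape,bool);m[p[1]-16:p[1]+16,p[0]-16:p[0]+16]=1
  for k in blobs((h<50)&m,40)[:1]:
    q=cv2.moments(k);c=(q['m10']/q['m00'],q['m01']/q['m00']);X=at_z(f,[c],61.5)[0,:2]-tcp;print(np.round(c,1),"tool",X@u,X@v)
# bar edges
r=h[206:216].mean(0);print("bar cols",[int(x) for x in r[284:352]])
print("col",[int(x) for x in h[195:230,317]])
B=[np.array([402.9,347.3])+a*u+b*v for a,b in((39,-14),(39,14))];print(proj(f,[[*b,4] for b in B]).round(1))
```

```text
[313.8 269.1] tool 22.131824236659995 -1.392666839594375
[313.9 326.2] tool -2.13901774863235 -1.3619251866304567
[313.9 377.1] tool -26.250857221760068 -1.3789305418682716
bar cols [161, 162, 161, 162, 164, 164, 142, 83, 39, 41, 42, 40, 41, 41, 41, 40, 40, 42, 40, 42, 42, 41, 41, 41, 41, 42, 39, 42, 42, 41, 41, 42, 40, 42, 41, 42, 42, 41, 41, 40, 42, 42, 41, 42, 42, 42, 44, 44, 44, 45, 43, 45, 45, 46, 45, 46, 46, 45, 44, 58, 136, 160, 161, 158, 159, 158, 158, 158]
col [159, 162, 160, 163, 164, 130, 60, 43, 36, 44, 42, 42, 46, 45, 39, 44, 45, 43, 42, 41, 42, 39, 41, 38, 37, 62, 87, 95, 97, 99, 102, 105, 108, 109, 111]
[[290.3 198.9]
 [343.6 198.9]]
```

>>> {"api": "servo_tool", "payload": {"commands": [[0.064,0.068,0.5,0,0,0],[0,0,0.5,0,0,0],[0,0,0.18,0,0,0],[0,0,0,0,0,0],[0,0,0,0,0,0]]}}

```text
clock: 18.98
position: [404.7, 347.1, 22.6]
tool_rot: [[0.641, 0.767, 0.0], [0.767, -0.641, 0.0], [0.0, 0.0, -1.0]]
wrist_force: [0.1, 0.6, -2.6]
finger_gap: 24.2
gripper_force: 59.3
```

Run:
```python
from h import *
s=arm.sense();z=s['position'][2];print(s['position'],s['wrist_force'])
f=imaging.grab_frame('wrist');cv2.imwrite('pics/w6.png',f['img'])
h=cv2.cvtColor(f['img'],cv2.COLOR_BGR2HSV)[...,2]
t=np.radians(50.13);u=np.array([np.cos(t),np.sin(t)]);v=np.array([u[1],-u[0]])
tcp=s['position'][:2];top=z-15.4+25
H=[np.r_[tcp+a*u,top] for a in(24,0,-24)]
for p in proj(f,H):
  m=np.zeros(h.shape,bool);m[int(p[1])-18:int(p[1])+18,int(p[0])-18:int(p[0])+18]=1
  for k in blobs((h<50)&m,40)[:1]:
    q=cv2.moments(k);c=(q['m10']/q['m00'],q['m01']/q['m00']);X=at_z(f,[c],top)[0,:2]-tcp;print(np.round(c,1),"tool",X@u,X@v)
B=[np.array([402.9,347.3])+a*u+b*v for a,b in((39,-14),(39,14))];P=proj(f,[[*b,4] for b in B]).round(1);print(P, "mark-tcp",(np.array([402.9,347.3])-tcp)@u,(np.array([402.9,347.3])-tcp)@v)
y=int(P[0,1]);print(y,"cols",[int(x) for x in h[y+3:y+7].mean(0)[280:356]]);print("rows",[int(x) for x in h[y-8:y+25,317]])
```

```text
[404.68582656 347.09553558  22.59833813] [ 0.1341944   0.59228533 -2.574005  ]
[313.8 269.1] tool 22.14264320101141 -1.3602382823650738
[313.9 326.3] tool -2.1405937261048185 -1.341845975728135
[313.9 377.2] tool -26.253676944526607 -1.3766815574750666
[[281.9 213.2]
 [344.9 213.1]] mark-tcp -0.987873664942901 -1.501694984403692
213 cols [163, 166, 108, 47, 38, 40, 40, 39, 38, 41, 37, 42, 39, 41, 39, 38, 40, 39, 38, 41, 38, 39, 44, 39, 42, 39, 38, 40, 42, 39, 39, 39, 42, 40, 40, 42, 41, 40, 41, 41, 39, 41, 41, 42, 42, 41, 43, 41, 43, 43, 43, 42, 41, 44, 45, 46, 45, 47, 45, 46, 49, 46, 48, 49, 49, 82, 136, 158, 161, 159, 159, 159, 159, 160, 159, 160]
rows [162, 160, 159, 158, 160, 163, 159, 162, 161, 147, 97, 40, 42, 37, 42, 63, 85, 91, 99, 97, 103, 109, 106, 110, 112, 120, 121, 124, 122, 128, 168, 189, 186]
```

>>> {"api": "servo_tool", "payload": {"commands": [[0.01,0,0.08,0,0,0],[0,0,0.03,0,0,0],[0,0,0,0,0,0]]}}

```text
clock: 19.4
position: [404.7, 347.2, 19.8]
tool_rot: [[0.641, 0.767, -0.0], [0.767, -0.641, 0.0], [-0.0, -0.0, -1.0]]
wrist_force: [-0.8, 0.3, -4.5]
finger_gap: 23.7
gripper_force: 59.3
```

>>> {"api": "servo_tool", "payload": {"commands": [[0,0,0,0,0,0],[0,0,0,0,0,0],[0,0,0,0,0,0]], "gripper": 60}}

```text
clock: 19.77
position: [405.0, 347.3, 20.1]
tool_rot: [[0.641, 0.767, 0.001], [0.767, -0.641, 0.0], [0.001, 0.0, -1.0]]
wrist_force: [-0.1, -0.3, 0.1]
finger_gap: 51.2
gripper_force: 0.0
```

>>> {"api": "servo_tool", "payload": {"commands": [[0,0,-0.4,0,0,0],[0,0,-1,0,0,0],[0,0,-1,0,0,0],[0,0,-1,0,0,0],[-0.5,0,-0.6,0,0,0],[-0.6,0,0,0,0,0],[0,0,0,0,0,0],[0,0,0,0,0,0]]}}

```text
clock: 20.78
position: [386.5, 325.5, 119.1]
tool_rot: [[0.641, 0.767, -0.001], [0.767, -0.641, -0.001], [-0.001, -0.0, -1.0]]
wrist_force: [0.7, 0.6, -0.4]
finger_gap: 51.5
gripper_force: 0.0
```

Run:
```python
from h import *
s=arm.sense();z=s['position'][2];print(s['position'],s['wrist_force'])
f=imaging.grab_frame('wrist');cv2.imwrite('pics/w7.png',f['img'])
import pickle;pickle.dump(f,open('w7.pkl','wb'))
```

```text
[386.54739686 325.54271407 119.05164334] [ 0.72752367  0.61636939 -0.38446508]
```

View pics/w7.png

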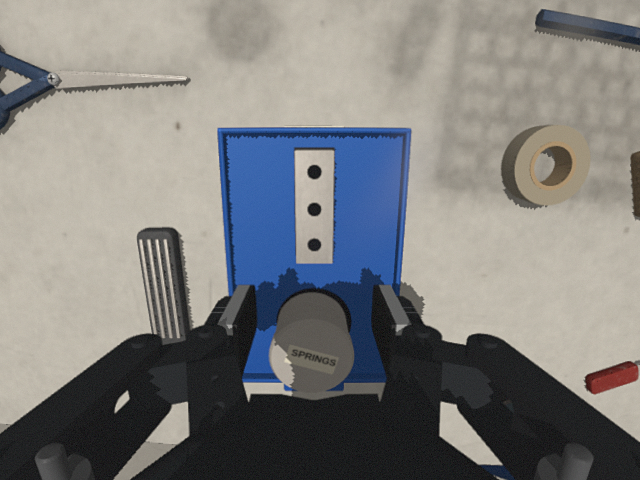

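The block sits square in the tray (columns 294-334). The disc shows as a black rim around the tin's far side, thicker on the right, so the tin stands slightly left. I'll measure that.

Run:
```python
from h import *
import pickle
f=pickle.load(open('w7.pkl','rb'))
hsv=cv2.cvtColor(f['img'],cv2.COLOR_BGR2HSV).astype(int);S,V=hsv[...,1],hsv[...,2]
t=np.radians(50.13);u=np.array([np.cos(t),np.sin(t)]);v=np.array([u[1],-u[0]]);th=np.linspace(0,2*np.pi,721)
C=np.array([341.1,273.5])
def hull(dx,dy):
    P=[]
    for z in(4,53): P.append(proj(f,np.c_[C+dx*u+dy*v+28.5*np.c_[np.cos(th),np.sin(th)],np.full(721,z)]))
    return cv2.convexHull(np.vstack(P).astype(np.float32)).reshape(-1,2)
D=proj(f,np.c_[C+30*np.c_[np.cos(th),np.sin(th)],np.full(721,4)])
def cross(poly,row):
    m=np.zeros((480*8,640*8),np.uint8);cv2.fillPoly(m,[np.round(poly*8).astype(np.int32)],1);x=np.where(m[row*8+4])[0];return (x.min()/8,x.max()/8) if len(x) else None
for row in (296,300,305,310,315,322,330,340,350):
    s=S[row,265:365];w=V[row,265:365]
    print(row,"disc",cross(D,row),"tin0",cross(hull(0,0),row))
    lab=''.join('b' if a>110 else ('#' if b<48 else ('-' if b<75 else 'T')) for a,b in zip(s,w));print("  ",lab)
```

```text
296 disc (np.float64(286.875), np.float64(340.5)) tin0 (np.float64(289.75), np.float64(337.75))
   bbbbbbbbbbbbbbbbbbbbbbbbb#b##--TTTTTTTTTTTTTTTTTTTTTTTTTTTTTTTT-########bbbbbbbbbbbbbbbbbbbbbbbbbbbb
300 disc (np.float64(283.125), np.float64(344.25)) tin0 (np.float64(285.625), np.float64(341.875))
   bbbbbbbbbbbbbbbbbbbb-b##-TTTTTTTTTTTTTTTTTTTTTTTTTTTTTTTTTTTTTTTTTTTTT-#######bbbbbbbbbbbbbbbbbbbbbb
305 disc (np.float64(279.875), np.float64(347.5)) tin0 (np.float64(282.0), np.float64(345.375))
   bbbbbbbbbbbbbbbbb##-TTTTTTTTTTTTTTTTTTTTTTTTTTTTTTTTTTTTTTTTTTTTTTTTTTTTTTT#######bbbbbbbbbbbbbbbbbb
310 disc (np.float64(277.75), np.float64(349.75)) tin0 (np.float64(279.75), np.float64(347.625))
   bbbbbbbbbbbbbb#--TTTTTTTTTTTTTTTTTTTTTTTTTTTTTTTTTTTTTTTTTTTTTTTTTTTTTTTTTTTTT######bbbbbbbbbbbbbbbb
315 disc (np.float64(276.5), np.float64(350.875)) tin0 (np.float64(278.375), np.float64(349.0))
   bbbbbbbbbbbbb-TTTTTTTTTTTTTTTTTTTTTTTTTTTTTTTTTTTTTTTTTTTTTTTTTTTTTTTTTTTTTTTTTT######bbbbbbbbbbbbbb
322 disc (np.float64(276.375), np.float64(351.125)) tin0 (np.float64(277.0), np.float64(350.375))
   bbbbbbbbbbbb-TTTTTTTTTTTTTTTTTTTTTTTTTTTTTTTTTTTTTTTTTTTTTTTTTTTTTTTTTTTTTTTTTTTT-####bbbbbbbbbbbbbb
330 disc (np.float64(278.125), np.float64(349.375)) tin0 (np.float64(275.375), np.float64(352.0))
   bbbbbbbbbbbTTTTTTTTTTTTTTTTTTTTTTTTTTTTTTTTTTTTTTTTTTTTTTTTTTTTTTTTTTTTTTTTTTTTTTTT##bbbbbbbbbbbbbbb
340 disc (np.float64(284.125), np.float64(343.375)) tin0 (np.float64(273.375), np.float64(354.125))
   bbbbbbbTTTTTTTTTTTTTTTTTTTTTTTTTTTTTTTTTTTTTTTTTTTTTTTTTTTTTTTTTTTTTTTTTTTTTTTTTTTTTTTTbbbbbbbbbbbbb
350 disc (np.float64(298.25), np.float64(329.25)) tin0 (np.float64(271.375), np.float64(356.125))
   bbbbTTTTTTTTTTTTTTTTTTTTTTTT----TTTTTTTTTTTTTTTTTTTTTTTTTTTTTTTTTTTTTTTTTTTTTTTTTTTTTTTTTbbbbbbbbbbb
```

```bash
python3 -c "
from h import *
go((341.3,274.2,31.5),50.13)"
```

```text
pos [386.9 325.8 119.1] head 50.10 tilt -0.001 -0.001 shift [-2.751 -0.073  3.507] rows>=4 turn -0.003 (j6 1.31->1.31) or 22.497  t=20.82
```

>>> {"api": "servo_tool", "payload": {"commands": [[-0.9,-0.02,0,0,0,0],[-0.9,-0.02,0,0,0,0],[-0.95,-0.03,0,0,0,0],[0,0,0,0,0,0],[0,0,1,0,0,0],[0,0,1,0,0,0],[0,0,1,0,0,0],[0,0,0.5,0,0,0],[0,0,0,0,0,0]], "gripper": 88}}

```text
clock: 21.95
position: [341.9, 274.7, 31.5]
tool_rot: [[0.641, 0.767, -0.001], [0.767, -0.641, -0.001], [-0.001, -0.0, -1.0]]
wrist_force: [-0.1, 0.0, -0.4]
finger_gap: 75.1
gripper_force: 0.0
```

>>> {"api": "servo_tool", "payload": {"commands": [[0,0,0,0,0,0],[0,0,0,0,0,0],[0,0,0,0,0,0],[0,0,-0.1,0,0,0],[0,0.068,0,0,0,0],[0,0,0,0,0,0]], "gripper": 40, "newtons": 40}}

```text
clock: 22.7
position: [343.0, 273.2, 34.8]
tool_rot: [[0.641, 0.767, 0.0], [0.767, -0.641, 0.0], [0.0, 0.0, -1.0]]
wrist_force: [0.1, 0.2, -2.1]
finger_gap: 56.1
gripper_force: 42.6
```

Run:
```python
from h import *
s=arm.sense();print(s['position'],s['finger_gap'],s['wrist_force'])
f=imaging.grab_frame('wrist')
import pickle;pickle.dump(f,open('w8.pkl','wb'))
cv2.imwrite('pics/w8.png',cv2.resize(f['img'][190:420,200:440],None,fx=2.5,fy=2.5,interpolation=cv2.INTER_CUBIC))
```

```text
[343.01262462 273.23781468  34.83863617] 56.07654002117634 [ 0.06392241  0.19060931 -2.06406673]
```

View pics/w8.png

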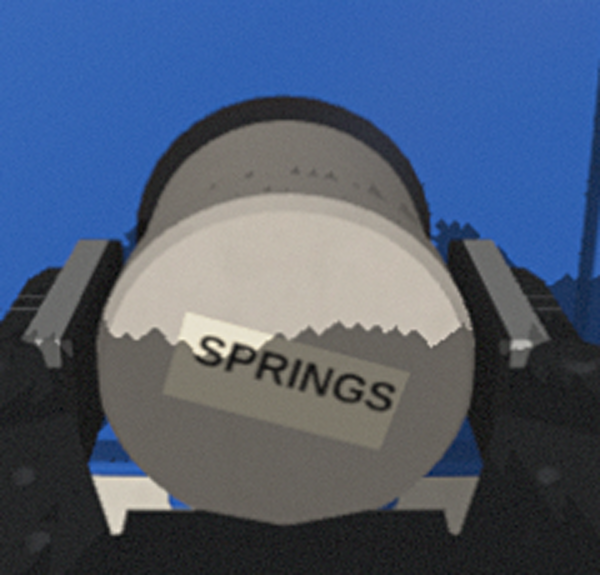

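The disc rim is now symmetric about the tin: disc edges at crop columns 135 and 428, body 157 to 412. What remains is the offset fore and aft.

Run:
```python
from h import *
import pickle
from scipy.optimize import least_squares
f=pickle.load(open('w8.pkl','rb'))
t=np.radians(50.13);u=np.array([np.cos(t),np.sin(t)]);v=np.array([u[1],-u[0]]);th=np.linspace(0,2*np.pi,721)
C=np.array([341.1,273.5]);tcp=np.array([343.0,273.24])
def ext(c,r,z):
    P=proj(f,np.c_[c+r*np.c_[np.cos(th),np.sin(th)],np.full(721,z)]);return P[:,1].min(),P[:,1].max(),P[:,0].min(),P[:,0].max()
px=lambda x,y:(200+x/2.5,190+y/2.5)
# disc: top row only
top=px(282,97)[1]
d=min(np.arange(-4,4,.05),key=lambda a:abs(ext(C+a*u,30,4)[0]-top));print("disc du",d,"-> rel tcp",(C+d*u-tcp)@u)
# lid: rows 195..525, cols 98..474 ; fit x,y,r at z 52..58
L=np.array([px(0,195)[1],px(0,525)[1],px(98,0)[0],px(474,0)[0]])
for z in (54,56.5,58):
    s=least_squares(lambda p:np.array(ext(tcp+p[0]*u+p[1]*v,p[2],z))-L,[0,0,28]);print("lid z",z,s.x.round(2),s.fun.round(1))
for z in (7.3,8.3):
    for r in(27,27.5,28,28.5):
        d=min(np.arange(-6,6,.05),key=lambda a:abs(ext(tcp+a*u,r,z)[0]-px(0,121)[1]));print("base",z,r,round(d,2))
```

```text
disc du -1.1500000000000101 -> rel tcp -2.168440691848265
lid z 54 [-1.77 -1.15 27.96] [-0.1  0.1  0.1 -0.1]
lid z 56.5 [-0.22 -1.16 27.34] [-0.1  0.1  0.1 -0.1]
lid z 58 [ 0.71 -1.16 26.97] [-0.1  0.1  0.1 -0.1]
base 7.3 27 -3.1
base 7.3 27.5 -3.6
base 7.3 28 -4.1
base 7.3 28.5 -4.6
base 8.3 27 -2.8
base 8.3 27.5 -3.3
base 8.3 28 -3.8
base 8.3 28.5 -4.3
```

>>> {"api": "servo_tool", "payload": {"commands": [[0.03,-0.014,0,0,0,0],[0,0,0.08,0,0,0],[0,0,0.04,0,0,0],[0,0,0,0,0,0]]}}

```text
clock: 23.25
position: [343.3, 274.3, 33.0]
tool_rot: [[0.641, 0.767, 0.001], [0.767, -0.641, 0.001], [0.001, 0.0, -1.0]]
wrist_force: [-2.3, -2.2, 15.5]
finger_gap: 56.3
gripper_force: 44.3
```

>>> {"api": "servo_tool", "payload": {"commands": [[0,0,0,0,0,0],[0,0,0,0,0,0],[0,0,0,0,0,0]], "gripper": 85}}

```text
clock: 23.62
position: [343.1, 274.1, 31.6]
tool_rot: [[0.641, 0.767, -0.0], [0.767, -0.641, -0.0], [-0.0, -0.0, -1.0]]
wrist_force: [0.5, 0.6, -0.5]
finger_gap: 72.4
gripper_force: 0.0
```

>>> {"api": "servo_tool", "payload": {"commands": [[0,0,-0.4,0,0,0],[0,0,-1,0,0,0],[0,0,-1,0,0,0],[0,0,-1,0,0,0],[0,0,0,0,0,0],[0,0,0,0,0,0]]}}

```text
clock: 24.38
position: [342.8, 274.0, 116.7]
tool_rot: [[0.641, 0.767, -0.0], [0.767, -0.641, -0.0], [-0.0, -0.0, -1.0]]
wrist_force: [-1.1, 0.0, -0.3]
finger_gap: 72.8
gripper_force: 0.0
```

```bash
python3 -c "
from h import *
import pickle
f=imaging.grab_frame('wrist');pickle.dump(f,open('w9.pkl','wb'));cv2.imwrite('pics/w9.png',f['img'])
go((511.7,56.4,120),-21.4)"
```

```text
pos [342.6 273.7 116.2] head 50.11 tilt -0.001 -0.001 shift [-2.332 10.766 -0.152] rows>=11 turn 8.939 (j6 1.27->2.52) or -13.561  t=24.43
```

>>> {"api": "servo_tool", "payload": {"commands": [[-0.212,0.979,0,0,0,0],[-0.212,0.979,0,0,0,0],[-0.212,0.979,0,0,0,0],[-0.212,0.979,0,0,0,0],[-0.212,0.979,0,0,0,0],[-0.212,0.979,0,0,0,0],[-0.212,0.979,0,0,0,0],[-0.212,0.979,0,0,0,0],[-0.212,0.979,0,0,0,0],[-0.212,0.979,0,0,0,0],[-0.212,0.979,0,0,0,0],[0,0,0.2,0,0,0.993],[0,0,0.2,0,0,0.993],[0,0,0.2,0,0,0.993],[0,0,0.2,0,0,0.993],[0,0,0.2,0,0,0.993],[0,0,0.2,0,0,0.993],[0,0,0.2,0,0,0.993],[0,0,0.2,0,0,0.993],[0,0,0.2,0,0,0.993]], "gripper": 48}}

```text
clock: 26.92
position: [511.3, 56.7, 70.3]
tool_rot: [[0.93, -0.369, -0.003], [-0.369, -0.93, -0.0], [-0.003, 0.001, -1.0]]
wrist_force: [0.3, 0.7, -0.8]
finger_gap: 41.3
gripper_force: 0.0
```

>>> {"api": "servo_tool", "payload": {"commands": [[0,0,0,0,0,0],[0,0,0,0,0,0]]}}

```text
clock: 27.18
position: [511.9, 56.7, 71.2]
tool_rot: [[0.932, -0.362, -0.001], [-0.362, -0.932, -0.0], [-0.001, 0.001, -1.0]]
wrist_force: [0.2, -0.3, -0.1]
finger_gap: 40.7
gripper_force: 0.0
```

```bash
cat > near.py <<'E'
from h import *
def tcpframe():
    s=arm.sense();T=s['tool_rot'];return s,s['position'][:2],T[:2,0],T[:2,1]
def colour(f,fn,guess,r,z,amin=100):
    "blobs near a world point, as rect in tool frame (x,y rel tcp)"
    s,t,u,v=tcpframe();hsv=cv2.cvtColor(f['img'],cv2.COLOR_BGR2HSV).astype(int)
    p=proj(f,[[*guess,z]])[0];m=np.zeros((480,640),bool);m[max(0,int(p[1])-r):int(p[1])+r,max(0,int(p[0])-r):int(p[0])+r]=1
    for k in blobs(fn(hsv[...,0],hsv[...,1],hsv[...,2])&m,amin)[:4]:
        X=at_z(f,k.reshape(-1,2),z)[:,:2]-t;X=np.c_[X@u,X@v].astype(np.float32)
        c,w,a=cv2.minAreaRect(X);q=cv2.moments(k);g=at_z(f,[(q['m10']/q['m00'],q['m01']/q['m00'])],z)[0,:2]-t
        print("px",np.round((q['m10']/q['m00'],q['m01']/q['m00']),1),"rect c",np.round(c,2),"wh",np.round(w,1),"ang",round(a,1),"cen",np.round([g@u,g@v],2))
E
python3 - <<'E'
from near import *
f=imaging.grab_frame('wrist');cv2.imwrite('pics/w10.png',f['img'])
go((511.7,56.4,13.5),-21.4)
colour(f,lambda h,s,v:(s>110)&((h<12)|(h>168)),(506.6,58.4),60,9)
E
```

```text
pos [512.2  56.8  71.5] head -21.28 tilt -0.001 -0.000 shift [-0.013  0.02   2.32 ] rows>=3 turn 0.015 (j6 1.97->1.97) or -22.485  t=27.23
px [314.3 267.2] rect c [-5.63  0.41] wh [44.  17.1] ang 0.3 cen [-4.77  0.44]
```

>>> {"api": "servo_tool", "payload": {"commands": [[0,0.06,0.8,0,0,0],[0,0,0.8,0,0,0],[0,0,0.5,0,0,0],[0,0,0.2,0,0,0],[0,0,0,0,0,0],[0,0,0,0,0,0]]}}

```text
clock: 27.98
position: [512.3, 55.4, 14.8]
tool_rot: [[0.931, -0.364, 0.001], [-0.364, -0.931, 0.0], [0.001, -0.0, -1.0]]
wrist_force: [-0.0, 0.3, -0.6]
finger_gap: 40.8
gripper_force: 0.0
```

>>> {"api": "servo_tool", "payload": {"commands": [[0,0,0,0,0,0],[0,0,0,0,0,0],[0,0,0,0,0,0],[0,0,0,0,0,0]], "gripper": 8, "newtons": 25}}

```text
clock: 28.48
position: [512.2, 55.4, 14.9]
tool_rot: [[0.931, -0.365, 0.001], [-0.365, -0.931, 0.0], [0.001, -0.0, -1.0]]
wrist_force: [-0.6, 0.3, 5.9]
finger_gap: 17.0
gripper_force: 26.1
```

Run:
```python
from near import *
s=arm.sense();print(s['finger_gap'],s['gripper_force'],s['wrist_force'])
f=imaging.grab_frame('wrist')
colour(f,lambda h,s,v:(s>110)&((h<12)|(h>168)),(506.6,58.4),60,9)
go((617.5,-14.7,60),46.15)
```

```text
16.976709603110404 26.131305992603302 [-0.59985769  0.30424157  5.88573679]
px [313.8 311.8] rect c [-5.54 -0.12] wh [44.7 17.7] ang 0.0 cen [-4.7  -0.04]
pos [512.2  55.4  14.9] head -21.38 tilt 0.001 0.000 shift [ 4.945  1.075 -1.8  ] rows>=5 turn -8.441 (j6 1.97->0.79) or 14.059  t=28.52
```

>>> {"api": "servo_tool", "payload": {"commands": [[0,0,-0.8,0,0,0],[0,0,-1,0,0,0],[0.99,0.215,0,0,0,0],[0.99,0.215,0,0,0,0],[0.99,0.215,0,0,0,0],[0.99,0.215,0,0,0,0],[0.985,0.215,0,0,0,0],[0,0,0,0,0,-0.938],[0,0,0,0,0,-0.938],[0,0,0,0,0,-0.938],[0,0,0,0,0,-0.938],[0,0,0,0,0,-0.938],[0,0,0,0,0,-0.938],[0,0,0,0,0,-0.938],[0,0,0,0,0,-0.938],[0,0,0,0,0,-0.938],[0,0,0.7,0,0,0],[0,0,0.55,0,0,0],[0,0,0,0,0,0],[0,0,0,0,0,0]]}}

```text
clock: 31.02
position: [617.0, -14.7, 27.6]
tool_rot: [[0.693, 0.721, -0.001], [0.721, -0.693, 0.0], [-0.0, -0.001, -1.0]]
wrist_force: [0.4, 0.9, 0.2]
finger_gap: 17.2
gripper_force: 25.5
```

Run:
```python
from near import *
s=arm.sense();print(s['finger_gap'],s['gripper_force'],s['wrist_force'])
f=imaging.grab_frame('wrist');cv2.imwrite('pics/w11.png',f['img'])
import pickle;pickle.dump(f,open('w11.pkl','wb'))
go((617.5,-14.7,19),46.15)
z=s['position'][2]-14.9+9
colour(f,lambda h,s,v:(s>110)&((h<6)|(h>168)),s['position'][:2],90,z)
print("mark");colour(f,lambda h,s,v:(v<80),(617.5,-14.7),60,4)
```

```text
17.206982916516232 25.49766182899475 [0.38785606 0.87179452 0.17111049]
pos [617.3 -14.7  28. ] head 46.13 tilt 0.000 0.000 shift [0.005 0.004 0.36 ] rows>=1 turn -0.003 (j6 0.67->0.67) or 22.497  t=31.07
px [313.9 311.2] rect c [-4.53 -1.57] wh [45.8 17.8] ang 0.7 cen [-3.85 -1.58]
mark
px [315.9 312.9] rect c [-1.87 -0.2 ] wh [61.2 61.5] ang 0.1 cen [-13.96  -0.55]
```

View pics/w11.png

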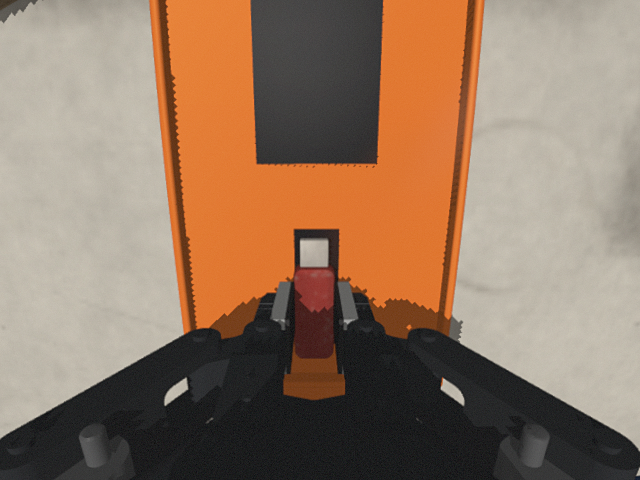

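The stick is held square above the small mark. The mark's visible columns are 294-339 (centre 317), and the stick is centred at column 314, with the plug tip at row 237 and the mark's end at row 229. It needs a shift of about +1.4 mm in tool y.

Run:
```python
from near import *
import pickle
f=pickle.load(open('w11.pkl','rb'));s,t,u,v=tcpframe()
T=lambda p,z:np.array([[(x[:2]-t)@u,(x[:2]-t)@v] for x in at_z(f,p,z)]).round(2)
V=cv2.cvtColor(f['img'],cv2.COLOR_BGR2GRAY).astype(int);S=cv2.cvtColor(f['img'],cv2.COLOR_BGR2HSV)[...,1].astype(int)
print("col314",V[224:276,314].tolist());print("row234",V[234,288:346].tolist());print("big row",V[158:170,316].tolist())
print("body S col",S[262:275,314].tolist(), S[350:366,314].tolist())
print("mark end",T([(316.8,229.5),(294.7,229.5),(339,229.5),(316,163.5)],4))
for z in(18,20,22):print(z,"plug tip",T([(314,237.5)],z),"body front/back",T([(314,267),(314,358)],z))
```

```text
col314 [140, 141, 144, 146, 123, 71, 39, 40, 41, 37, 40, 39, 34, 48, 84, 114, 147, 178, 185, 185, 182, 183, 180, 180, 181, 181, 180, 176, 177, 174, 175, 174, 173, 171, 169, 171, 168, 168, 167, 166, 165, 166, 137, 86, 53, 71, 91, 101, 102, 104, 111, 106]
row234 [146, 143, 142, 145, 145, 107, 56, 31, 36, 34, 38, 40, 36, 38, 37, 35, 39, 37, 37, 41, 40, 42, 41, 40, 40, 44, 40, 37, 38, 38, 41, 41, 39, 38, 42, 41, 46, 40, 40, 38, 41, 46, 49, 43, 46, 45, 43, 47, 45, 44, 51, 110, 139, 142, 142, 142, 143, 142]
big row [51, 51, 51, 49, 49, 73, 115, 146, 145, 143, 143, 144]
body S col [29, 27, 27, 29, 41, 94, 178, 165, 158, 149, 143, 132, 113] [146, 163, 151, 148, 160, 147, 151, 155, 193, 198, 192, 197, 196, 187, 202, 188]
mark end [[ 28.97  -0.19]
 [ 28.98 -10.47]
 [ 28.96  10.13]
 [ 59.05  -0.59]]
18 plug tip [[28.96 -1.5 ]] body front/back [[ 15.61  -1.51]
 [-30.47  -1.54]]
20 plug tip [[29.51 -1.5 ]] body front/back [[ 16.35  -1.51]
 [-29.08  -1.54]]
22 plug tip [[30.06 -1.5 ]] body front/back [[ 17.09  -1.51]
 [-27.69  -1.54]]
```

>>> {"api": "servo_tool", "payload": {"commands": [[-0.025,0.053,0.15,0,0,0],[0,0,0.15,0,0,0],[0,0,0.045,0,0,0],[0,0,0,0,0,0],[0,0,0,0,0,0]]}}

```text
clock: 31.7
position: [617.7, -16.1, 19.5]
tool_rot: [[0.693, 0.721, 0.0], [0.721, -0.693, -0.0], [0.0, 0.0, -1.0]]
wrist_force: [-0.2, -0.2, -0.4]
finger_gap: 17.0
gripper_force: 25.5
```

>>> {"api": "servo_tool", "payload": {"commands": [[0,0,0,0,0,0],[0,0,0,0,0,0],[0,0,0,0,0,0]], "gripper": 45}}

```text
clock: 32.08
position: [617.7, -16.1, 19.5]
tool_rot: [[0.693, 0.721, 0.0], [0.721, -0.693, -0.0], [0.0, 0.0, -1.0]]
wrist_force: [-0.3, -0.1, 0.3]
finger_gap: 37.9
gripper_force: 0.0
```

>>> {"api": "servo_tool", "payload": {"commands": [[0,0,-0.4,0,0,0],[0,0,-0.8,0,0,0],[-0.8,0,-0.8,0,0,0],[-0.8,0,-0.4,0,0,0],[0,0,0,0,0,0],[0,0,0,0,0,0]]}}

```text
clock: 32.83
position: [589.9, -45.0, 79.2]
tool_rot: [[0.693, 0.721, -0.0], [0.721, -0.693, 0.0], [0.0, -0.0, -1.0]]
wrist_force: [0.6, -0.2, -0.3]
finger_gap: 38.5
gripper_force: 0.0
```

Run:
```python
from near import *
f=imaging.grab_frame('wrist');cv2.imwrite('pics/w12.png',f['img'])
import pickle;pickle.dump(f,open('w12.pkl','wb'))
go((629.2,188.9,60),-22.8)
print("stick");colour(f,lambda h,s,v:(s>110)&((h<6)|(h>168)),(614,-18),60,13)
print("mark");colour(f,lambda h,s,v:(v<100),(617.5,-14.7),46,4)
```

```text
pos [589.9 -44.8  78.9] head 46.14 tilt -0.000 0.000 shift [ 7.828 -5.344  0.76 ] rows>=8 turn 8.617 (j6 0.62->1.82) or -13.883  t=32.88
stick
px [314.  201.6] rect c [34.51 -0.96] wh [18.3 43.9] ang 89.7 cen [35.08 -1.08]
mark
px [298.7 175.5] rect c [40.61 -9.51] wh [54.7  4.7] ang 0.8 cen [ 49.21 -10.17]
px [328.3 170.9] rect c [40.6   6.56] wh [54.7  4.7] ang 0.1 cen [51.89  7.41]
```

View pics/w12.png

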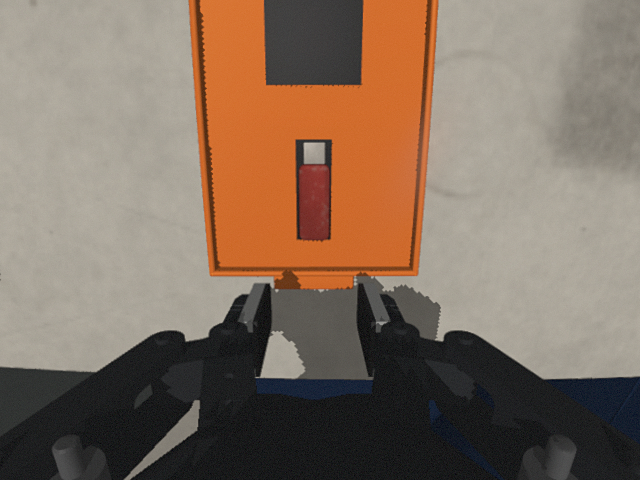

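The stick lies centred on its mark with an even black border (mark 296-331, stick 299-330). Now the plate.

>>> {"api": "servo_tool", "payload": {"commands": [[0.979,-0.668,0,0,0,0],[0.979,-0.668,0,0,0,0],[0.979,-0.668,0,0,0,0],[0.979,-0.668,0,0,0,0],[0.979,-0.668,0,0,0,0],[0.979,-0.668,0,0,0,0],[0.979,-0.668,0,0,0,0],[0.979,-0.668,0,0,0,0],[0,0,0,0,0,0.957],[0,0,0,0,0,0.957],[0,0,0,0,0,0.957],[0,0,0,0,0,0.957],[0,0,0,0,0,0.957],[0,0,0,0,0,0.957],[0,0,0,0,0,0.957],[0,0,0,0,0,0.957],[0,0,0,0,0,0.957],[0,0,0,0,0,0],[0,0,0,0,0,0]], "gripper": 80}}

```text
clock: 35.25
position: [629.1, 189.1, 78.8]
tool_rot: [[0.923, -0.384, -0.001], [-0.384, -0.923, -0.0], [-0.001, 0.0, -1.0]]
wrist_force: [0.2, 0.0, 0.2]
finger_gap: 68.6
gripper_force: 0.0
```

Run:
```python
from near import *
f=imaging.grab_frame('wrist');cv2.imwrite('pics/w13.png',f['img'])
import pickle;pickle.dump(f,open('w13.pkl','wb'))
s,t,u,v=tcpframe();go((629.2,188.9,10.5),-22.8)
V=cv2.cvtColor(f['img'],cv2.COLOR_BGR2HSV)[...,2]
H=np.array([[646.1,165.6,12],[600.8,184.6,12],[612.4,212.3,12],[657.4,193.2,12]])
R=[]
for p in proj(f,H):
  m=np.zeros(V.shape,bool);m[int(p[1])-12:int(p[1])+12,int(p[0])-12:int(p[0])+12]=1
  for k in blobs((V<105)&m,10)[:1]:
    q=cv2.moments(k);c=(q['m10']/q['m00'],q['m01']/q['m00']);X=at_z(f,[c],12)[0,:2]-t;R.append([X@u,X@v]);print(p.round(1),np.round(c,1),np.round(R[-1],2))
print(np.mean(R,0))
```

```text
pos [629.1 189.   79. ] head -22.63 tilt -0.001 -0.000 shift [0.007 0.003 2.738] rows>=3 turn 0.021 (j6 2.19->2.20) or -22.479  t=35.30
[339.4 217.7] [339.4 218.5] [24.24 15.09]
[337.6 294.4] [336.4 283.6] [-17.06  14.06]
[289.8 294.4] [289.9 295.3] [-24.98 -15.  ]
[288.7 218. ] [288.2 218.5] [ 24.26 -15.01]
[ 1.61407556 -0.21469935]
```

>>> {"api": "servo_tool", "payload": {"commands": [[0,0,0.9,0,0,0],[0,0,0.9,0,0,0],[0,0,0.7,0,0,0],[0,0,0.26,0,0,0],[0,0,0,0,0,0],[0,0,0,0,0,0]]}}

```text
clock: 36.05
position: [630.0, 189.0, 11.2]
tool_rot: [[0.922, -0.387, 0.001], [-0.387, -0.922, 0.0], [0.001, -0.001, -1.0]]
wrist_force: [-0.4, -0.2, -0.3]
finger_gap: 68.6
gripper_force: 0.0
```

>>> {"api": "servo_tool", "payload": {"commands": [[0,0,0,0,0,0],[0,0,0,0,0,0],[0,0,0,0,0,0],[0,0,0,0,0,0]], "gripper": 40, "newtons": 30}}

```text
clock: 36.55
position: [630.0, 189.0, 11.5]
tool_rot: [[0.922, -0.387, 0.002], [-0.387, -0.922, 0.0], [0.002, -0.001, -1.0]]
wrist_force: [-1.5, -0.3, 5.7]
finger_gap: 48.9
gripper_force: 32.0
```

Run:
```python
from near import *
s=arm.sense();print(s['finger_gap'],s['gripper_force'],s['wrist_force'])
go((683.8,54.4,60),46.15)
```

```text
48.938323618527605 31.98561429977417 [-1.45714837 -0.2787689   5.67939614]
pos [630.  189.   11.5] head -22.75 tilt 0.002 0.000 shift [ 4.07   4.132 -1.938] rows>=5 turn -8.612 (j6 2.20->0.99) or 13.888  t=36.55
```

>>> {"api": "servo_tool", "payload": {"commands": [[0,0,-0.8,0,0,0],[0,0,-1,0,0,0],[0.814,0.826,0,0,0,0],[0.814,0.826,0,0,0,0],[0.814,0.826,0,0,0,0],[0.814,0.826,0,0,0,0],[0.814,0.826,0,0,0,0],[0,0,0,0,0,-0.957],[0,0,0,0,0,-0.957],[0,0,0,0,0,-0.957],[0,0,0,0,0,-0.957],[0,0,0,0,0,-0.957],[0,0,0,0,0,-0.957],[0,0,0,0,0,-0.957],[0,0,0,0,0,-0.957],[0,0,0,0,0,-0.957],[0,0.053,0.6,0,0,0],[0,0,0.6,0,0,0],[0,0,0,0,0,0],[0,0,0,0,0,0]]}}

```text
clock: 39.05
position: [683.9, 53.3, 24.8]
tool_rot: [[0.693, 0.721, -0.001], [0.721, -0.693, -0.0], [-0.001, -0.001, -1.0]]
wrist_force: [0.4, -0.6, 0.0]
finger_gap: 48.8
gripper_force: 31.4
```

Run:
```python
from near import *
s=arm.sense();print(s['finger_gap'],s['gripper_force'],s['wrist_force'])
f=imaging.grab_frame('wrist');cv2.imwrite('pics/w14.png',f['img'])
import pickle;pickle.dump(f,open('w14.pkl','wb'))
go((683.8,54.4,15.5),46.15)
s,t,u,v=tcpframe();top=s['position'][2]-11.5+12;print("top",top)
V=cv2.cvtColor(f['img'],cv2.COLOR_BGR2HSV)[...,2].astype(int)
C=np.array([683.8,54.4])
for a,b in((24.3,15),(24.3,-15),(-24.7,-15),(-24.7,15)):
  p=proj(f,[np.r_[t+a*u+(b-1.4)*v,top]])[0]
  m=np.zeros(V.shape,bool);m[int(p[1])-13:int(p[1])+13,int(p[0])-13:int(p[0])+13]=1
  for k in blobs((V<100)&m,10)[:2]:
    q=cv2.moments(k);c=(q['m10']/q['m00'],q['m01']/q['m00']);X=at_z(f,[c],top)[0,:2]-t;print(p.round(1),np.round(c,1),np.round([X@u,X@v],2),cv2.contourArea(k))
P=proj(f,[np.r_[C+a*u+b*v,4] for a,b in((36.5,-26.5),(36.5,26.5),(36.5,0))]);print("mark far corners",P.round(1),"tool",(C-t)@u,(C-t)@v)
y=int(P[2,1]);x=int(P[2,0])
print("rows from",y-12,V[y-12:y+30,x].tolist())
for d in(5,8):print("row",y+d,"L",int(P[0,0])-10,V[y+d,int(P[0,0])-10:int(P[0,0])+14].tolist(),"R",int(P[1,0])-14,V[y+d,int(P[1,0])-14:int(P[1,0])+10].tolist())
```

```text
48.7734965791832 31.36634588241577 [ 0.3506813  -0.58353063  0.01615298]
pos [684.3  53.3  25.3] head 46.13 tilt 0.000 0.000 shift [ 0.018 -0.043  0.394] rows>=1 turn -0.003 (j6 0.78->0.78) or 22.497  t=39.10
top 25.846284566379023
[351.8 255.6] [351.1 255.6] [24.31 13.31] 152.5
[276.8 255.7] [276.1 255.7] [ 24.28 -16.71] 155.5
[280.4 360.9] [278.7 359.7] [-24.05 -17.13] 576.0
[348.3 360.9] [347.5 359.5] [-23.98  13.22] 625.0
mark far corners [[256.3 213.8]
 [373.6 213.7]
 [315.  213.7]] tool 0.44496748542894327 -1.0748260478393536
rows from 201 [217, 217, 216, 217, 216, 218, 217, 217, 217, 217, 218, 219, 221, 203, 133, 42, 35, 44, 39, 38, 39, 39, 42, 60, 69, 76, 85, 86, 93, 124, 175, 192, 189, 189, 192, 188, 188, 191, 192, 190, 191, 189]
row 218 L 246 [217, 218, 218, 216, 218, 217, 217, 222, 216, 145, 45, 40, 39, 36, 33, 38, 38, 41, 37, 38, 37, 41, 39, 36] R 359 [73, 73, 75, 75, 74, 76, 76, 77, 78, 74, 82, 81, 75, 92, 204, 190, 208, 214, 214, 215, 215, 214, 213, 213]
row 221 L 246 [217, 218, 219, 217, 218, 218, 219, 221, 227, 159, 52, 38, 39, 43, 36, 39, 40, 39, 37, 42, 37, 34, 44, 41] R 359 [72, 76, 72, 74, 76, 76, 76, 76, 76, 78, 79, 77, 75, 102, 202, 222, 218, 214, 215, 213, 217, 215, 214, 215]
```

View pics/w14.png

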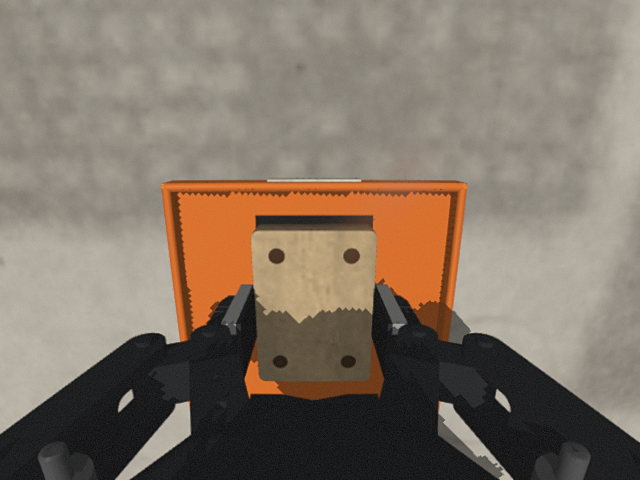

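The plate is square over the large mark (mark end row 215, columns 256-373) with holes at (276,256) and (351,256). The residual is about 0.3 mm, so I'll lower and release.

>>> {"api": "servo_tool", "payload": {"commands": [[0,0.012,0.17,0,0,0],[0,0,0.15,0,0,0],[0,0,0.05,0,0,0],[0,0,0,0,0,0],[0,0,0,0,0,0]]}}

```text
clock: 39.72
position: [684.4, 53.2, 16.2]
tool_rot: [[0.693, 0.721, 0.0], [0.721, -0.693, 0.0], [0.0, 0.0, -1.0]]
wrist_force: [0.3, -0.8, -0.6]
finger_gap: 49.4
gripper_force: 31.4
```

>>> {"api": "servo_tool", "payload": {"commands": [[0,0,0,0,0,0],[0,0,0,0,0,0],[0,0,0,0,0,0]], "gripper": 78}}

```text
clock: 40.1
position: [684.4, 53.1, 16.2]
tool_rot: [[0.693, 0.721, 0.0], [0.721, -0.693, -0.0], [0.0, 0.0, -1.0]]
wrist_force: [0.4, 0.0, -0.0]
finger_gap: 66.8
gripper_force: 0.0
```

>>> {"api": "servo_tool", "payload": {"commands": [[0,0,-0.4,0,0,0],[0,0,-1,0,0,0],[-0.8,0,-1,0,0,0],[-0.8,0,-1,0,0,0],[0,0,0,0,0,0],[0,0,0,0,0,0]]}}

```text
clock: 40.85
position: [656.9, 24.5, 101.3]
tool_rot: [[0.693, 0.721, 0.001], [0.721, -0.693, 0.0], [0.001, 0.0, -1.0]]
wrist_force: [0.7, -0.0, 0.1]
finger_gap: 66.9
gripper_force: 0.0
```

Run:
```python
from near import *
f=imaging.grab_frame('wrist');cv2.imwrite('pics/w15.png',f['img'])
import pickle;pickle.dump(f,open('w15.pkl','wb'))
s,t,u,v=tcpframe();go((416.6,118.5,100),46.15)
V=cv2.cvtColor(f['img'],cv2.COLOR_BGR2HSV)[...,2].astype(int)
C=np.array([683.8,54.4]);W=[]
for a,b in((24.6,15),(24.6,-15),(-24.6,-15),(-24.6,15)):
  p=proj(f,[np.r_[C+a*u+b*v,16]])[0]
  m=np.zeros(V.shape,bool);m[int(p[1])-10:int(p[1])+10,int(p[0])-10:int(p[0])+10]=1
  for k in blobs((V<100)&m,10)[:1]:
    q=cv2.moments(k);c=(q['m10']/q['m00'],q['m01']/q['m00']);X=at_z(f,[c],16)[0,:2];W.append(X);X=X-C;print(p.round(1),np.round(c,1),np.round([X@u,X@v],2),cv2.contourArea(k))
print("plate centre",np.mean(W,0))
```

```text
pos [656.6  24.7 100.7] head 46.16 tilt -0.000 0.000 shift [-3.943 -9.524  0.032] rows>=10 turn 0.001 (j6 0.74->0.74) or -22.499  t=40.90
[338.2 148.7] [338.2 149.5] [24.08 15.03] 68.0
[289.2 148.7] [289.  149.6] [ 24.06 -15.12] 62.0
[290.6 226.9] [290.8 227.9] [-25.27 -14.92] 57.5
[336.9 226.9] [337.1 227.8] [-25.21  15.12] 55.5
plate centre [683.41475176  53.96059203]
```

>>> {"api": "servo_tool", "payload": {"commands": [[-0.394,-0.952,0,0,0,0],[-0.394,-0.952,0,0,0,0],[-0.394,-0.952,0,0,0,0],[-0.394,-0.952,0,0,0,0],[-0.394,-0.952,0,0,0,0],[-0.394,-0.952,0,0,0,0],[-0.394,-0.952,0,0,0,0],[-0.394,-0.952,0,0,0,0],[-0.394,-0.952,0,0,0,0],[-0.394,-0.952,0,0,0,0],[0,0,0,0,0,0],[0,0,0,0,0,0]], "gripper": 85}}

```text
clock: 42.4
position: [418.0, 118.4, 101.0]
tool_rot: [[0.692, 0.722, 0.001], [0.722, -0.692, 0.0], [0.001, 0.001, -1.0]]
wrist_force: [0.4, 0.6, -0.7]
finger_gap: 72.6
gripper_force: 0.0
```

Run:
```python
from near import *
f=imaging.grab_frame('wrist');cv2.imwrite('pics/w16.png',f['img'])
import pickle;pickle.dump(f,open('w16.pkl','wb'))
s,t,u,v=tcpframe();go((416.6,118.5,20),46.15)
V=cv2.cvtColor(f['img'],cv2.COLOR_BGR2HSV)[...,2].astype(int);th=np.linspace(0,2*np.pi,361)
def hull(dx,dy,r=20):
    c=np.array([416.6,118.5])+dx*u+dy*v
    return np.vstack([proj(f,np.c_[c+r*np.c_[np.cos(th),np.sin(th)],np.full(361,z)]) for z in(0,34)])
h=hull(0,0);print("pred rows",h[:,1].min().round(1),h[:,1].max().round(1),"cols",h[:,0].min().round(1),h[:,0].max().round(1))
m=np.zeros(V.shape,bool);x0,y0=h.min(0).astype(int)-15;x1,y1=h.max(0).astype(int)+15;m[y0:y1,x0:x1]=1
for k in blobs((V<62)&m,100)[:3]: print(cv2.boundingRect(k),cv2.contourArea(k))
print("area pred",cv2.contourArea(cv2.convexHull(h.astype(np.float32))))
```

```text
pos [418.3 118.3 101.1] head 46.17 tilt 0.001 0.000 shift [-0.044 -0.06   3.243] rows>=4 turn 0.002 (j6 0.94->0.94) or -22.498  t=42.45
pred rows 216.6 290.5 cols 281.2 346.8
(283, 218, 61, 68) 3140.5
area pred 3803.3817976540886
```

>>> {"api": "servo_tool", "payload": {"commands": [[-0.02,0,0.9,0,0,0],[0,0,0.9,0,0,0],[0,0,0.9,0,0,0],[0,0,0.54,0,0,0],[0,0,0,0,0,0],[0,0,0,0,0,0]]}}

```text
clock: 43.2
position: [417.5, 117.7, 20.3]
tool_rot: [[0.693, 0.721, 0.001], [0.721, -0.693, 0.0], [0.001, 0.001, -1.0]]
wrist_force: [0.2, -0.3, 0.2]
finger_gap: 73.2
gripper_force: 0.0
```

>>> {"api": "servo_tool", "payload": {"commands": [[0,0,0,0,0,0],[0,0,0,0,0,0],[0,0,0,0,0,0],[0,0,0,0,0,0],[0,0,0,0,0,0]], "gripper": 30, "newtons": 30}}

```text
clock: 43.82
position: [416.9, 117.8, 20.9]
tool_rot: [[0.693, 0.721, 0.002], [0.721, -0.693, 0.0], [0.001, 0.001, -1.0]]
wrist_force: [-0.7, -0.3, 6.7]
finger_gap: 39.0
gripper_force: 29.9
```

Run:
```python
from near import *
s=arm.sense();print(s['finger_gap'],s['gripper_force'],s['wrist_force'])
go((684.4,53.1,20),46.15)
f=imaging.grab_frame('wrist')
import pickle;pickle.dump(f,open('w17.pkl','wb'))
```

```text
39.02550744862735 29.866236448287964 [-0.73152287 -0.25003254  6.68818837]
pos [416.9 117.8  20.9] head 46.16 tilt 0.002 0.000 shift [5.542 9.511 0.054] rows>=10 turn 0.002 (j6 0.94->0.94) or -22.498  t=43.83
```

>>> {"api": "servo_tool", "payload": {"commands": [[0,0,-0.7,0,0,0],[0,0,-0.9,0,0,0],[0,0,-0.8,0,0,0],[0.553,0.951,0,0,0,0],[0.553,0.951,0,0,0,0],[0.553,0.951,0,0,0,0],[0.553,0.951,0,0,0,0],[0.553,0.951,0,0,0,0],[0.553,0.951,0,0,0,0],[0.553,0.951,0,0,0,0],[0.553,0.951,0,0,0,0],[0.553,0.951,0,0,0,0],[0.553,0.951,0,0,0,0],[0,0,0.8,0,0,0],[0,0,0.6,0,0,0],[0,0,0,0,0,0],[0,0,0,0,0,0]]}}

```text
clock: 46.0
position: [683.4, 52.9, 45.3]
tool_rot: [[0.693, 0.721, -0.0], [0.721, -0.693, 0.0], [-0.0, -0.0, -1.0]]
wrist_force: [0.9, -1.0, -0.5]
finger_gap: 39.1
gripper_force: 30.4
```

Run:
```python
from near import *
s=arm.sense();print(s['finger_gap'],s['gripper_force'],s['wrist_force'])
go((684.2,52.9,36.9),46.15)
f=imaging.grab_frame('wrist')
import pickle;pickle.dump(f,open('w18.pkl','wb'))
cv2.imwrite('pics/w18.png',cv2.resize(f['img'][190:420,180:460],None,fx=2.5,fy=2.5,interpolation=cv2.INTER_CUBIC))
s,t,u,v=tcpframe();print(proj(f,[np.r_[t+a*u+b*v,16] for a,b in((35,-25),(35,25),(24.6,-15),(24.6,15))]).round(1))
```

```text
39.05251090093038 30.437264442443848 [ 0.88390326 -1.04225093 -0.50533548]
pos [683.4  52.9  45.3] head 46.17 tilt -0.000 0.000 shift [0.022 0.025 0.338] rows>=1 turn 0.003 (j6 0.78->0.78) or -22.497  t=46.00
[[264.8 214.3]
 [369.6 214.2]
 [286.2 235.3]
 [348.1 235.3]]
```

View pics/w18.png

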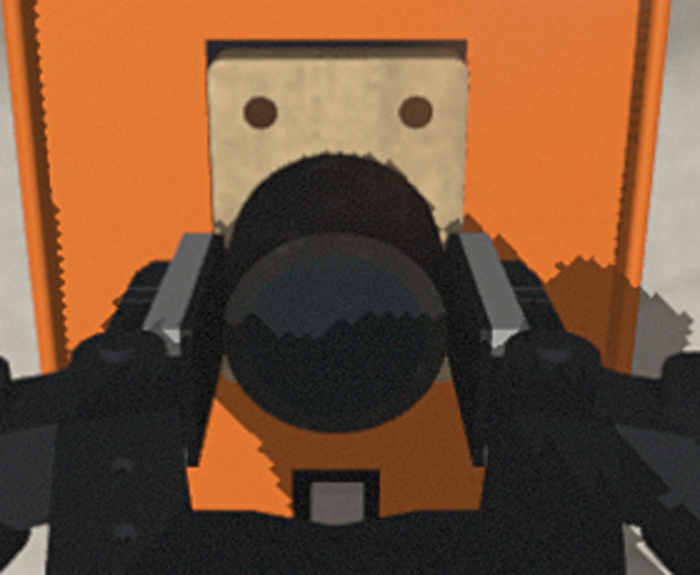

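Run:
```python
from near import *
import pickle
f=pickle.load(open('w18.pkl','rb'));s,t,u,v=tcpframe();th=np.linspace(0,2*np.pi,361)
def ext(c,r,z):
    P=proj(f,np.c_[c+r*np.c_[np.cos(th),np.sin(th)],np.full(361,z)]);return P.min(0).round(1),P.max(0).round(1)
for d in(-2,-1,0,1):print(d,"base",ext(t+d*u-.3*v,20,24.4),"top",ext(t+d*u-.3*v,20,58.4))
print("meas base top row",190+153/2.5,"top ellipse rows",190+233/2.5,190+433/2.5,"cols",180+224/2.5,180+448/2.5)
```

```text
-2 base (array([275.1, 253.6]), array([358. , 329.8])) top (array([265.8, 281.9]), array([368.8, 373.2]))
-1 base (array([275.1, 251.6]), array([358.1, 328. ])) top (array([265.7, 279.4]), array([368.9, 371.1]))
0 base (array([275. , 249.5]), array([358.2, 326.3])) top (array([265.6, 276.9]), array([369., 369.]))
1 base (array([274.9, 247.5]), array([358.3, 324.5])) top (array([265.5, 274.4]), array([369.1, 366.9]))
meas base top row 251.2 top ellipse rows 283.2 363.2 cols 269.6 359.2
```

The loupe is upright over the plate, centred at crop column 336 against the plate's 338, and about 0.3 mm back. I'll apply the small correction, then lower and release.

>>> {"api": "servo_tool", "payload": {"commands": [[0.012,0.012,0.15,0,0,0],[0,0,0.12,0,0,0],[0,0,0.045,0,0,0],[0,0,0,0,0,0],[0,0,0,0,0,0]]}}

```text
clock: 46.68
position: [684.1, 52.7, 37.4]
tool_rot: [[0.693, 0.721, 0.0], [0.721, -0.693, -0.0], [0.0, 0.0, -1.0]]
wrist_force: [-0.5, -0.8, -0.3]
finger_gap: 39.0
gripper_force: 30.4
```

>>> {"api": "servo_tool", "payload": {"commands": [[0,0,0,0,0,0],[0,0,0,0,0,0],[0,0,0,0,0,0],[0,0,0,0,0,0]], "gripper": 75}}

```text
clock: 47.18
position: [684.1, 52.7, 37.4]
tool_rot: [[0.693, 0.721, 0.0], [0.721, -0.693, 0.0], [0.0, 0.0, -1.0]]
wrist_force: [0.3, -0.3, -0.4]
finger_gap: 64.1
gripper_force: 0.0
```

>>> {"api": "servo_tool", "payload": {"commands": [[0,0,-0.3,0,0,0],[0,0,-0.8,0,0,0],[0,0,-1,0,0,0],[-0.7,0,-1,0,0,0],[-0.9,0,-1,0,0,0],[-0.9,0,-0.5,0,0,0],[0,0,0,0,0,0],[0,0,0,0,0,0]]}}

```text
clock: 48.18
position: [640.5, 7.7, 151.8]
tool_rot: [[0.693, 0.721, -0.0], [0.721, -0.693, 0.0], [0.0, -0.001, -1.0]]
wrist_force: [1.1, 0.2, 0.2]
finger_gap: 64.1
gripper_force: 0.0
```

Run:
```python
from near import *
f=imaging.grab_frame('wrist');g=imaging.grab_frame('top')
a=cv2.resize(f['img'][0:300,120:520],None,fx=1,fy=1)
b=cv2.resize(g['img'][80:380,190:490],None,fx=1.9,fy=2,interpolation=cv2.INTER_CUBIC)[:600]
w=pickle=None
import pickle as pk
w9=pk.load(open('w9.pkl','rb'))['img'][150:420,180:450]
left=np.vstack([cv2.resize(a[:, 60:340],(230,246)),cv2.resize(w9,(230,230))]);b=cv2.resize(b,(570,476))
out=np.hstack([left,b]);print(out.shape);cv2.imwrite('pics/final.png',out)
s=arm.sense();print(s['position'],s['wrist_force'],s['clock'])
```

```text
(476, 800, 3)
[640.63971326   8.06892578 151.31608705] [ 0.11416243  0.33213106 -0.34294419] 48.275
```

View pics/final.png

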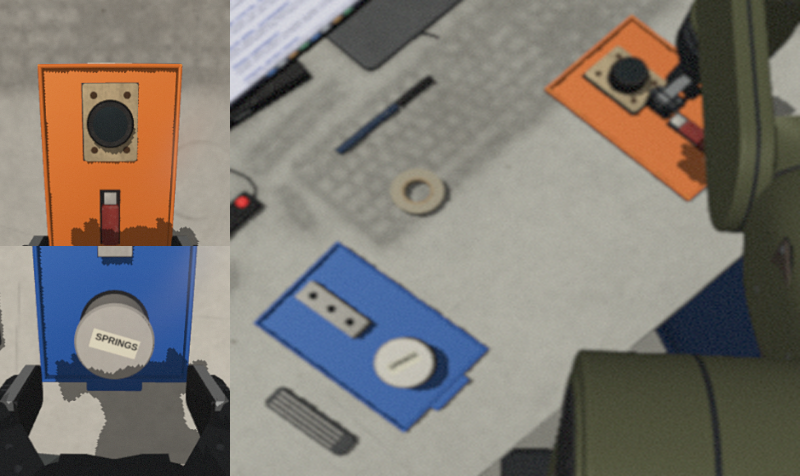

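The final composite shows all five items in place: loupe in the middle of the plate, stick on its mark, tin on the disc and block on the bar. The tape, hex keys and marker haven't moved and the arm is clear.

```bash
python3 -c "
from plant import arm
print(arm.finish_job())"
```

```text
the job is handed in; nothing more can be done
None
```

Both kits are made up in the order asked and handed in at about 48 s; in the last pictures everything is on its mark, bystanders unmoved, and the tin (set down once, then re-centred) is the least certain, within about 1 mm.

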